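# Weigh out the shortbread stuck in the bottle's neck

### The job

The last shortbread fingers are caught in the neck of the tilted glass bottle, and they are to be weighed: clear the small containers off the kitchen scale and stand them upright on the round tray, and set the weighing pan down on the worktop right under the bottle's mouth. With the pan there, tap the side of the bottle briskly but lightly until all the shortbread has dropped out - do not reach in and pull it - and put any finger that misses into the pan. Then set the pan, with all the shortbread in it, down in the middle of the scale's platform and let go, leaving the things round about alone.

Things in the scene. Friction and masses are not known exactly. Their poses are not given: they have to be found in the camera images.
- stand: Fixed wooden base board, 110 x 280 x 14 mm, carrying the tilted glass bottle on an upright steel swivel post; origin on the worktop. The bottle lies along the stand's y: mouth low at +y, closed round body high at -y. The board spans y = -225 to +55 mm; the post is at y = -190 mm, its top 214 mm up. The -x side faces the robot.
- bottle (a joint): Swivel of the bottle about the upright post, rad: 0 at rest, + swings the mouth to the stand's -x, stops at +-0.15. A spring of 5 Nm/rad (about 0.9 N per mm at the tap spot) brings it back; it rings a moment after a tap. A slow push frees nothing: a tap must arrive at 0.12 to 0.3 m/s, go on 5 to 10 mm and draw back at once. A tap lets out none, one or more pieces; repeat.
- mouth (a point): Middle of the lower inner edge of the mouth, 92 mm above the worktop; x across, y level outwards. The neck is a slippery square glass tube, inside 32 wide and 26 high, outside 44 wide, 215 long (mm), sloping down to the mouth at 0.37 rad and leaning 0.09 rad to +x. Three 5 mm ridges on its +x wall, 12, 78 and 144 mm inside the mouth, each hold a piece by its corner.
- tap_spot (a point): The place to tap, in the stand's +x direction: the foremost point (to the stand's -x) of the bottle's round body, 96 mm across, about 193 mm above the worktop and 76 mm from the swivel post, so that the mouth moves four times as far. Axes as at the mouth: x across, y level towards the mouth, z up.
- catch (a point): Point on the worktop 40 mm beyond the mouth (stand's +y) for the centre of the pan: the pieces slide out and drop within about 90 mm beyond the mouth. The lip's underside is 82 mm above the worktop, so the pan passes under it if slid in low, best from the robot's side (-x, a little -y).
- weighing_pan: Loose round steel pan, 130 mm across the rim, 112 across the foot, 38 high, walls 3 mm, 0.15 to 0.24 kg; origin at the centre of its underside. A black bar grip, 12 mm wide, runs along the pan's +x from 62 to 130 mm from the centre, 20 to 38 mm above the underside; hold it across its width 100 mm from the centre. It starts on the worktop in front of the stand.
- shortbread_1: A finger of shortbread, a pale golden bar 60 x 22 x 14 mm, 20 to 35 g; origin at the centre of its underside, y along its length, z out of its broad top. If present it starts at the first ridge, nearest the mouth (one to three pieces are there).
- shortbread_2: A finger of shortbread, a pale golden bar 60 x 22 x 14 mm, 20 to 35 g; origin at the centre of its underside, y along its length, z out of its broad top. If present it starts at the middle ridge.
- shortbread_3: A finger of shortbread, a pale golden bar 60 x 22 x 14 mm, 20 to 35 g; origin at the centre of its underside, y along its length, z out of its broad top. If present it starts at the last ridge, farthest up the neck.
- scale: Fixed round kitchen scale, white plastic, 150 mm across, 30 mm high; origin on the worktop at its centre. A wall cabinet hangs beyond the scale and the tray: its front, with door knobs, is 0.52 m ahead of the robot's base and its underside 0.46 m above the worktop, left of y = 0.06 m.
- platform_top (a point): Centre of the top of the scale's round steel platform, 140 mm across, 48 mm above the worktop when empty; it sinks on a spring under load.
- platform (a joint): How far the platform has sunk (m): 0 empty, stop at 0.010; about 2.5 mm for each newton beyond the first 0.3 N.
- tray: Fixed round tray, blue rim and pale middle, 171 mm across; origin on the worktop at its centre. Its standing surface is 13 mm above the worktop on a cross of two bands along x and y, 60 mm wide and 150 mm long; off the cross it is 1 mm lower. Rim 19 mm high.
- spice_jar_1: Spice jar with a red lid, 45 mm across and 106 mm tall, all one rigid piece; origin at the centre of its underside, z up its axis. If present it starts upright on the scale's platform (two or all three of the small containers are there).
- spice_jar_3: Spice jar with a mustard-yellow lid, 42 mm across and 96 mm tall, all one rigid piece; origin at the centre of its underside, z up its axis. If present it starts upright on the scale's platform (two or all three of the small containers are there).
- mill_3: Salt shaker of white glass with a grey metal top, 44 mm across up to 70 mm, 34 mm above that, 90 mm tall, all one rigid piece; origin at the centre of its underside, z up its axis. If present it starts upright on the scale's platform (two or all three of the small containers are there).
- tin_1: Bystander: a food tin, 75 mm across and 58 mm high, standing behind the work; leave it alone.
- kitchen_timer: Bystander: a ribbed kitchen timer, 62 mm across and 47 mm high, to the right of the work; leave it alone.

How it is judged:
On the way, in this order (a step that is already met when the one before it is completed fails the run):
1. the pan stands released on the worktop under the bottle's mouth, within 35 mm of the catch point (horizontal distance between weighing_pan and catch below 0.035 m and height (world z) of weighing_pan below 0.008 m and angle between weighing_pan's own z axis and vertical below 0.1 rad and contact force between the fingers and weighing_pan below 0.1 N), for 0.2 s.
2. the bottle is tapped: it swings aside with the pan beneath its mouth ((value of joint bottle above 0.02 rad or value of joint bottle below -0.02 rad) and horizontal distance between weighing_pan and catch below 0.06 m and height (world z) of weighing_pan below 0.008 m).
3. all the shortbread lies in the pan (horizontal distance between each of shortbread_1, shortbread_2, shortbread_3 and weighing_pan below 0.06 m and z of shortbread_1 in the frame of weighing_pan between -0.006 and 0.05 m and z of shortbread_2 in the frame of weighing_pan between -0.006 and 0.05 m and z of shortbread_3 in the frame of weighing_pan between -0.006 and 0.05 m), for 0.3 s.
At the end, for the whole second after the job is handed in: The pan stands free and at rest on the scale's platform, level, its centre within 15 mm of the platform's centre and its weight on the spring; every shortbread finger present lies in the pan; every small container present stands upright on the tray, its centre within 70 mm of the tray's centre (all of step 3 and horizontal distance between weighing_pan and platform_top below 0.015 m and z of weighing_pan in the frame of platform_top between -0.004 and 0.006 m and angle between weighing_pan's own z axis and vertical below 0.08 rad and value of joint platform above 0.0015 m and linear speed of weighing_pan below 0.02 m/s and contact force between the fingers and weighing_pan below 0.1 N and horizontal distance between each of spice_jar_1, spice_jar_3, mill_3 and tray below 0.07 m and z of spice_jar_1 in the frame of tray between 0.008 and 0.022 m and angle between each of spice_jar_1, spice_jar_3, mill_3's own z axis and vertical below 0.15 rad and z of spice_jar_3 in the frame of tray between 0.008 and 0.022 m and z of mill_3 in the frame of tray between 0.008 and 0.022 m); the robot touches nothing.
It fails at once if shortbread is touched with the gripper while it is still in the neck ((contact force between the fingers and shortbread_1 above 0.3 N and y of shortbread_1 in the frame of mouth between -0.22 and -0.005 m and x of shortbread_1 in the frame of mouth between -0.03 and 0.03 m and z of shortbread_1 in the frame of mouth above -0.015 m) or (contact force between the fingers and shortbread_2 above 0.3 N and y of shortbread_2 in the frame of mouth between -0.22 and -0.005 m and x of shortbread_2 in the frame of mouth between -0.03 and 0.03 m and z of shortbread_2 in the frame of mouth above -0.015 m) or (contact force between the fingers and shortbread_3 above 0.3 N and y of shortbread_3 in the frame of mouth between -0.22 and -0.005 m and x of shortbread_3 in the frame of mouth between -0.03 and 0.03 m and z of shortbread_3 in the frame of mouth above -0.015 m)).
It fails at once if the bottle is struck or pushed with more than 60 N (contact force between any of the fingers, the arm and stand above 60 N).
It fails at once if the tin or the kitchen timer is moved more than 30 mm (distance of any of tin_1, kitchen_timer from where it was at the start of the episode above 0.03 m).
Of shortbread_1, shortbread_2, shortbread_3 only 1 to 3 are there at a start; the rules pass over those that are not, and their reading is None.
Of spice_jar_1, spice_jar_3, mill_3 only 2 to 3 are there at a start; the rules pass over those that are not, and their reading is None.
At some moment in a run one of weighing_pan may be knocked a few centimetres aside while the robot is not near it.
It also fails if it takes over 192 s, if anything falls off the work surface, if the arm or the gripper's body presses on something with over 40 N, if the wrist force passes 120 N, or if a joint passes its speed limit or range.

### The arm

A 7-joint arm with a two-finger parallel gripper is mounted at the origin on a cart in front of the work surface, level with it; the furniture and walls round the work are solid. World frame = base frame: x ahead of the robot, y to its left, z up, the work surface at z = 0. Lengths are in m, angles in rad, forces in N, time in s.
With the tool pointing down it reaches from about 0.4 to 0.85 m from the base axis. Payload 4.5 kg.
Tool frame: the origin (TCP) lies midway between the tips of the shut fingers; the grasp point (between the pads) lies 19 mm behind it; z points along the fingers, y is the line along which they close (so a half turn about z gives the same grasp; the last joint's range is limited). The gripper opens to 88 mm and grips with 3 to 60 N. Pads are 18 mm wide; open, the fingers measure 123 mm over their backs; the gripper's body (75 mm by 187 mm) begins 45 mm behind the grasp point.
Start: joints at [-1.2, 0.689, -0.195, 1.565, 0.157, 0.902, -0.215], TCP at [0.207, 0.59, 0.2] pointing down, gripper open.
Joint ranges: [-3.01, 3.01], [-0.46, 2.08], [-1.47, 1.51], [0.13, 2.56], [-1, 4.14], [0.04, 2.09], [-2.66, 2.66]. Speed limits (rad/s): [2.57, 2.57, 3.14, 3.14, 3.14, 3.14, 3.14].

### API

Orientations are given as a unit quaternion [x, y, z, w].
In Python, from plant import r gives the robot as it stands.
- The arm moves only by the tool carry_out, never from a script. Its argument "plan" is a list of rows, each an object with "rot": the turn, a rotation vector about the tool's x, y, z in rad, a list of three; "xyz": the shift along the tool's x, y, z in m, a list of three; "grip": the closure in counts, from 0 (fully open) to 255 (shut). In form: [{"rot": [wx, wy, wz], "xyz": [dx, dy, dz], "grip": grip}, ...]. A call has 1 to 8 rows; each row is the pose to reach, as a shift and turn from the pose commanded when the call began, along the tool's axes at that moment; what a row does not reach only later rows make up. A row lasts 1/12 s, in which the tool goes at most 41.7 mm and 7.16 degrees, less where a joint would pass 70% of its speed; a pose out of reach is approached as far as the arm can. A call with a gripper value outside its range is refused whole. The fingers move at their own pace and stop on an object; "squeeze" is the grip in N (left out, the last holds). Time passes only in rows, so rows that repeat a pose let the fingers close. It gives the time, the measured TCP pose, the force, the opening and the grip force at its end, in the units of the state.
- r.get_state(): the state, without advancing time (a new reading comes with each control period).
- r.snapshot(name): name is "scene" or "top" or "wrist"; returns the picture (384x512x3 uint8, red, green, blue); there is no depth.
- r.camera_params(name): a dict with "fx", "fy", "cx", "cy" (pixels), "distortion" ([k1, k2, p1, p2, k3] as OpenCV has them; the pictures are not rectified), "position" and "attitude" of the camera in the world; the wrist camera has in their place "hand_eye" (4x4, takes a point from camera to tool coordinates, whose origin is the TCP and whose axes are the flange's). Camera axes: x right, y down, z forward; pixel columns grow to the right and rows downward; lengths in m; the calibration is good to about 2 mm. A picture is of the moment at which its call begins: read the wrist's pose just before it. camera_params takes no time and is no camera call.
- r.finish_job(): hands the job in; it is judged then, once.
The state is a dict: "clock": time; "q": joint angles; "qd": joint speeds; "joint_torque": joint torques, N m; "tool_pos": TCP position; "eef_rot": TCP orientation; "contact_force": force on the tool from outside, world axes, zero at the start; "moment": the same for the moment, N m; "opening": opening from 0.0 (shut) to 1.0 (fully open); "finger_force": force on a finger pad.
Only numpy, scipy, OpenCV 4.12 (cv2) and the standard library are available. Lean on these libraries where they do the work, as an engineer would, in place of code of your own. Each camera call takes 0.05 s, during which the arm holds its last target. There are 200 camera calls.

## Working session

There is one attempt and no reset: what is moved stays moved. The work goes in short steps, Python scripts to look and compute and a tool call to move; the robot and the scene stay as the last step left them, time stands still between calls to the robot, and variables do not carry over. Pictures are saved under pics/ and viewed, at most 14 in all, crops included, and the job is handed in when it is done.

Besides the shell and the picture viewer there is one more tool, called after "Emit:" as name(argument=value, ...), one argument or row to a line, values as JSON. carry_out: Moves the arm, as the interface text tells. Its arguments: {"type":"object","properties":{"plan":{"type":"array"},"squeeze":{"type":"number"}},"required":["plan"]}

```bash
ls; mkdir -p pics
python3 - <<'E'
from plant import r
import cv2
s=r.get_state();print(s)
for n in("scene","top","wrist"):
    print(n,r.camera_params(n))
a=r.snapshot("scene");b=r.snapshot("top")
cv2.imwrite("pics/scene0.png",cv2.resize(a[:,:,::-1],(800,600)));cv2.imwrite("pics/top0.png",cv2.resize(b[:,:,::-1],(800,600)))
cv2.imwrite("pics/raw_scene0.png",a[:,:,::-1]);cv2.imwrite("pics/raw_top0.png",b[:,:,::-1])
E
```

```text
pics
{'clock': 0.0, 'q': array([-1.20023216,  0.69001879, -0.19454855,  1.56634546,  0.15730302,
        0.90251224, -0.21507391]), 'qd': array([ 1.12086903e-04, -1.39920276e-03, -1.95633492e-06,  2.01573333e-03,
        1.38815256e-03, -8.32737036e-05,  1.45963813e-03]), 'joint_torque': array([-2.11457968e-04, -5.27543521e+01, -1.26676697e+00, -1.53433353e+01,
       -5.26316394e-02,  6.30933748e-03,  1.69477157e-04]), 'tool_pos': array([0.20631986, 0.58920427, 0.19918889]), 'eef_rot': array([ 1.67518832e-01,  9.85868424e-01, -9.39201174e-04, -1.00748664e-04]), 'contact_force': array([0.20319624, 0.48607939, 0.26925479]), 'moment': array([ 0.04392691, -0.01686874, -0.01809164]), 'finger_force': 0.0, 'opening': 1.000879758575028}
scene {'fx': 463.3811089616056, 'fy': 463.3811089616056, 'cx': 257.3648738545546, 'cy': 189.85708769412065, 'distortion': array([0.02901844, 0.        , 0.        , 0.        , 0.        ]), 'position': array([-0.03590026, -0.99156381,  0.97414101]), 'attitude': array([ 0.8625568 , -0.24640046,  0.12073853, -0.42509386])}
top {'fx': 430.91437459117765, 'fy': 430.91437459117765, 'cx': 252.33615309457636, 'cy': 191.50490188203273, 'distortion': array([-0.16526039,  0.        ,  0.        ,  0.        ,  0.        ]), 'position': array([ 0.25774982, -0.08396843,  1.42275589]), 'attitude': array([-0.69024113,  0.71561371, -0.07663074,  0.07477927])}
wrist {'fx': 273.93145713740284, 'fy': 273.93145713740284, 'cx': 251.45138097071555, 'cy': 188.2643548721504, 'distortion': array([-0.0330938,  0.       ,  0.       ,  0.       ,  0.       ]), 'hand_eye': array([[-2.25467005e-04, -9.64308125e-01, -2.64782531e-01,
         6.85567464e-02],
       [ 9.99999647e-01, -4.31776791e-04,  7.20965018e-04,
        -4.62108144e-04],
       [-8.09559377e-04, -2.64782275e-01,  9.64307882e-01,
        -1.84365057e-01],
       [ 0.00000000e+00,  0.00000000e+00,  0.00000000e+00,
         1.00000000e+00]])}
```

View pics/scene0.png

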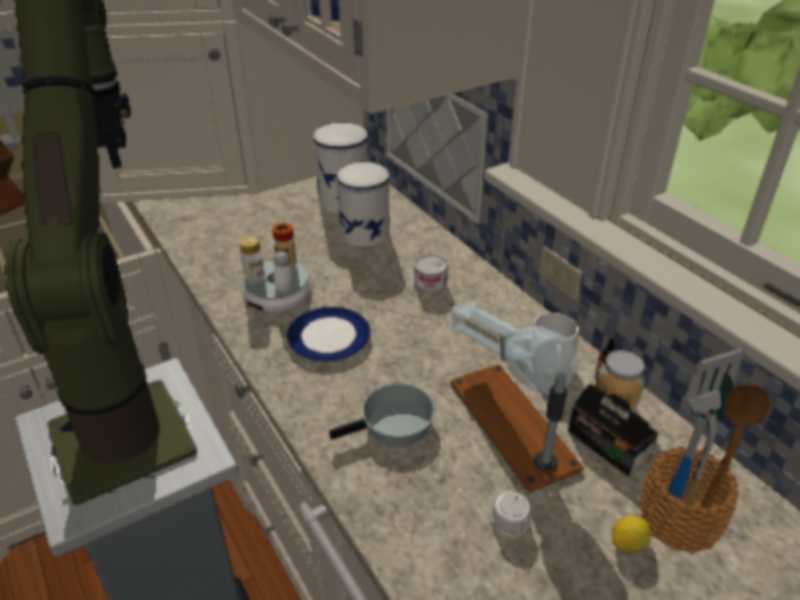

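View pics/top0.png

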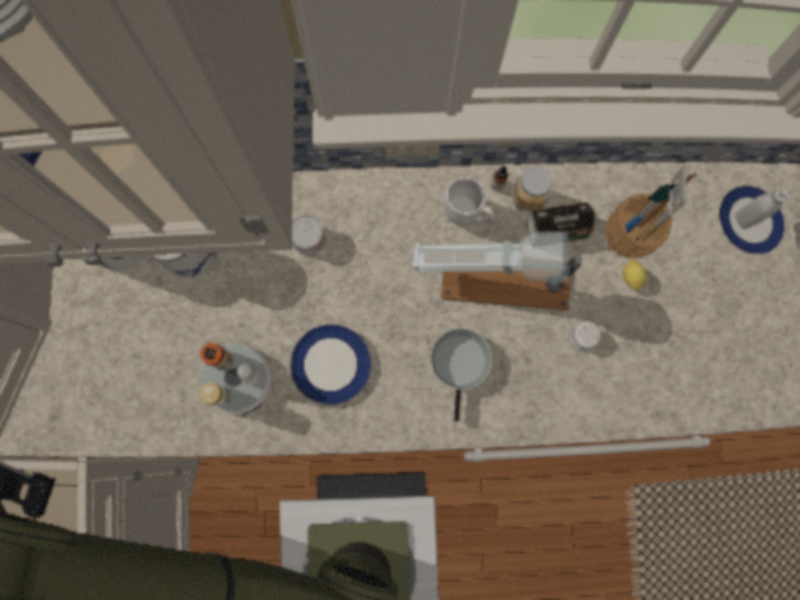

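Scene: scale with red, yellow and mill containers (top view ~(213,355),(211,394),(245,371)), tray (331,364), pan (462,360) with its grip toward the robot, board and bottle around (490,270), mouth ~(415,257). Next: enlarged crops plus the first measurements.

```bash
cat > h.py <<'E'
import numpy as np, cv2, json
from scipy.spatial.transform import Rotation as R
from plant import r
def tool():
    s=r.get_state(); T=np.eye(4);T[:3,:3]=R.from_quat(s['eef_rot']).as_matrix();T[:3,3]=s['tool_pos'];return T
def cam(n,T=None):
    c=r.camera_params(n);K=np.array([[c['fx'],0,c['cx']],[0,c['fy'],c['cy']],[0,0,1]])
    if n=='wrist': M=T@c['hand_eye']
    else:
        M=np.eye(4);M[:3,:3]=R.from_quat(c['attitude']).as_matrix();M[:3,3]=c['position']
    return K,c['distortion'],M
def ray(c,uv):
    K,d,M=c;p=cv2.undistortPoints(np.array([[uv]],float),K,d)[0,0]
    return M[:3,3],M[:3,:3]@np.array([p[0],p[1],1])
def onz(c,uv,z):
    o,d=ray(c,uv);return o+d*(z-o[2])/d[2]
def tri(*obs):
    A=np.zeros((3,3));b=np.zeros(3);L=[]
    for c,uv in obs:
        o,d=ray(c,uv);d=d/np.linalg.norm(d);P=np.eye(3)-np.outer(d,d);A+=P;b+=P@o;L.append((P,o))
    x=np.linalg.solve(A,b);return x,max(np.linalg.norm(P@(x-o)) for P,o in L)
def proj(c,X):
    K,d,M=c;Mi=np.linalg.inv(M);X=np.atleast_2d(X).astype(float)
    return cv2.projectPoints(X,cv2.Rodrigues(Mi[:3,:3])[0],Mi[:3,3],K,d)[0][:,0]
def snap(n,name):
    T=tool();a=r.snapshot(n)[:,:,::-1];cv2.imwrite(f'pics/raw_{name}.png',a);np.save(f'pics/{name}.npy',T);return a,cam(n,T)
def tilt(): # for down-pointing tool: xyz of tool axes in world
    T=tool();print('pos',T[:3,3].round(4),'axes\n',T[:3,:3].round(3))
np.set_printoptions(suppress=True,precision=4)
E
python3 - <<'E'
from h import *
S=cam('scene');Tp=cam('top');k=.64
P=lambda u,v:((u+.5)*k-.5,(v+.5)*k-.5)
for n,z,t,s in [('red',.154,(213,354),(284,230)),('yel',.144,(211,394),(250,243)),('mill',.138,(246,371),(282,256)),
  ('platform',.048,(236,380),(277,283)),('tray',.015,(331,364),(329,334)),('panrim',.038,(462,359),(398,402)),('gripend',.03,(457,420),(332,433)),
  ('mouthtop',.11,(415,257),(455,318)),('boardA',.014,(443,300),(452,383)),('boardB',.014,(570,308),(530,486)),('tin',.058,(307,233),(431,265)),('timer',.047,(587,334),(512,502)),('mug',.08,(465,195),(553,325))]:
    x,e=tri((Tp,P(*t)),(S,P(*s)));print(n,onz(Tp,P(*t),z),onz(S,P(*s),z),x,round(e,4))
a=cv2.imread('pics/raw_top0.png');b=cv2.imread('pics/raw_scene0.png')
def crop(i,x,y,w=133,h=100): return cv2.resize(i[y:y+h,x:x+w],(400,300),interpolation=cv2.INTER_CUBIC)
m=np.vstack([np.hstack([crop(a,115,190),crop(a,255,125)]),np.hstack([crop(b,140,130),crop(b,270,180,)])])
cv2.imwrite('pics/m1.png',m)
E
```

```text
red [0.4396 0.2601 0.154 ] [0.4365 0.2444 0.154 ] [0.4425 0.263  0.1419] 0.0011
yel [0.3638 0.2658 0.144 ] [0.3612 0.2505 0.144 ] [0.3659 0.2688 0.132 ] 0.0011
mill [0.407  0.1989 0.138 ] [0.4009 0.1798 0.138 ] [0.409  0.2024 0.1219] 0.0002
platform [0.3993 0.2396 0.048 ] [0.396 0.217 0.048] [0.4033 0.2437 0.028 ] 0.002
tray [0.4305 0.0453 0.015 ] [0.4293 0.0428 0.015 ] [0.4307 0.0456 0.0124] 0.0002
panrim [ 0.4283 -0.2281  0.038 ] [ 0.4369 -0.2135  0.038 ] [ 0.4274 -0.2269  0.0544] 0.0012
gripend [ 0.3037 -0.212   0.03  ] [ 0.3063 -0.2094  0.03  ] [ 0.3043 -0.212   0.0333] 0.0008
mouthtop [ 0.6302 -0.1372  0.11  ] [ 0.6062 -0.144   0.11  ] [ 0.6247 -0.1339  0.0985] 0.0092
boardA [ 0.5597 -0.197   0.014 ] [ 0.5612 -0.2053  0.014 ] [ 0.5635 -0.1985  0.0064] 0.0023
boardB [ 0.5321 -0.4712  0.014 ] [ 0.5324 -0.4663  0.014 ] [ 0.5303 -0.4694  0.0192] 0.0009
tin [0.7067 0.0882 0.058 ] [0.7064 0.0861 0.058 ] [0.7076 0.0883 0.0561] 0.0003
timer [ 0.4688 -0.4937  0.047 ] [ 0.4701 -0.4931  0.047 ] [ 0.469  -0.4936  0.0482] 0.0004
mug [ 0.7719 -0.2506  0.08  ] [ 0.7763 -0.2317  0.08  ] [ 0.7628 -0.2472  0.0979] 0.0024
```

View pics/m1.png

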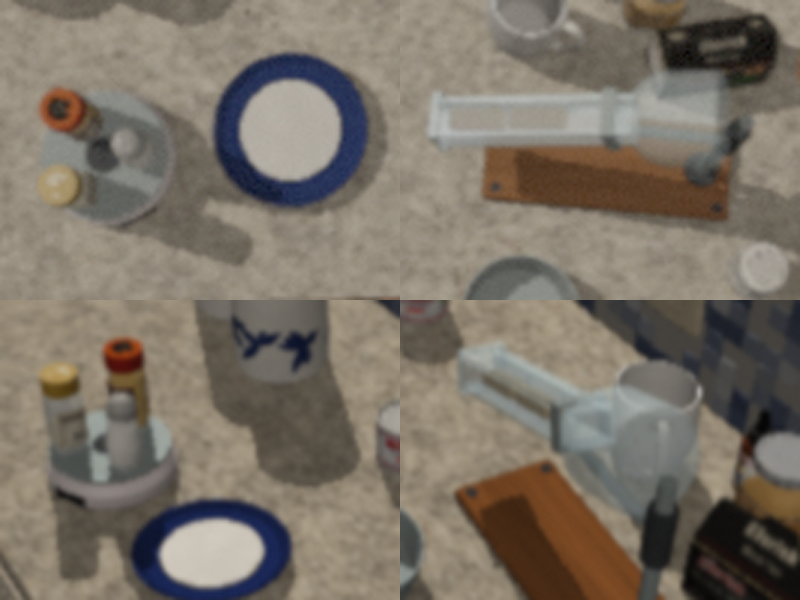

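The crops show the red lid (62,110 in the crop), yellow lid (60,185), mill top (127,143), tray centre (291,130), and board corners (484,197) and (727,217). I'll move over the scale now and measure with the wrist camera.

Emit:
carry_out(
  plan=[
    {"xyz":[-0.17,-0.147,-0.1],"rot":[0,0,-0.42],"grip":0},
    {"xyz":[-0.17,-0.147,-0.1],"rot":[0,0,-0.42],"grip":0},
    {"xyz":[-0.17,-0.147,-0.1],"rot":[0,0,-0.42],"grip":0},
    {"xyz":[-0.17,-0.147,-0.1],"rot":[0,0,-0.42],"grip":0},
    {"xyz":[-0.34,-0.293,-0.131],"rot":[0,0,-0.84],"grip":0},
    {"xyz":[-0.34,-0.293,-0.131],"rot":[0,0,-0.84],"grip":0},
    {"xyz":[-0.34,-0.293,-0.131],"rot":[0,0,-0.84],"grip":0},
    {"xyz":[-0.34,-0.293,-0.131],"rot":[0,0,-0.84],"grip":0},
  ],
)

```text
clock: 0.77
tool_pos: [0.3634, 0.3162, 0.3023]
eef_rot: [-0.252, 0.968, -0.0, -0.0]
contact_force: [0.2, 0.2, -0.2]
opening: 0.999
finger_force: 0.0
```

Emit:
carry_out(
  plan=[
    {"xyz":[0,-0.134,-0.03],"rot":[0,0,0],"grip":0},
    {"xyz":[0,-0.134,-0.03],"rot":[0,0,0],"grip":0},
    {"xyz":[0,-0.134,-0.03],"rot":[0,0,0],"grip":0},
    {"xyz":[0,-0.134,-0.03],"rot":[0,0,0],"grip":0},
    {"xyz":[0,-0.134,-0.03],"rot":[0,0,0],"grip":0},
    {"xyz":[0,-0.134,-0.03],"rot":[0,0,0],"grip":0},
  ],
)

```text
clock: 1.27
tool_pos: [0.4276, 0.2005, 0.332]
eef_rot: [-0.248, 0.969, 0.0, -0.0]
contact_force: [-0.3, 0.9, -0.2]
opening: 1.0
finger_force: 0.0
```

Run:
```python
from h import *
a,c=snap('wrist','w1');tilt()
cv2.imwrite('pics/w1.png',cv2.resize(a,(800,600),interpolation=cv2.INTER_CUBIC))
```

```text
pos [0.4268 0.2016 0.3319] axes
 [[-0.876 -0.483 -0.001]
 [-0.483  0.876  0.001]
 [ 0.001  0.001 -1.   ]]
```

View pics/w1.png

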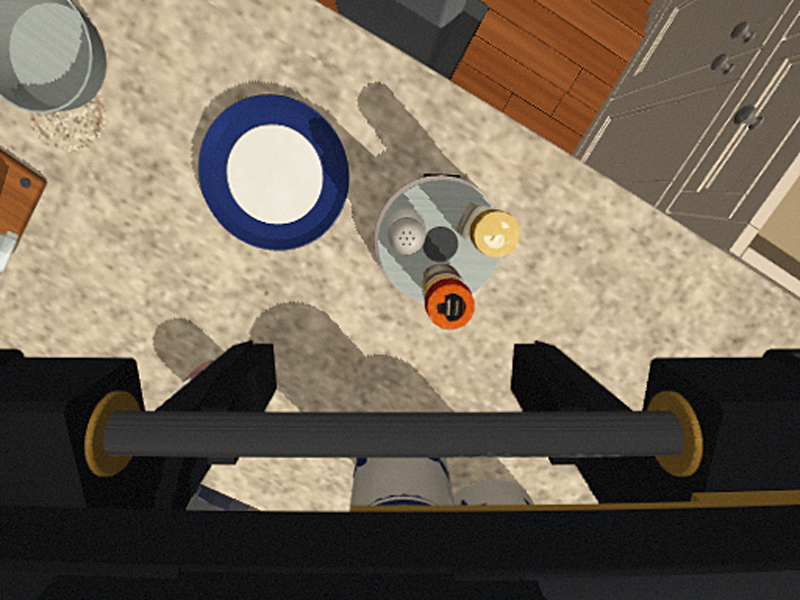

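Wrist view: red lid (450,304), yellow lid (494,233), mill top (406,236), platform centre disc (441,242), tray centre (275,173).

Run:
```python
from h import *
T=np.load('pics/w1.npy');W=cam('wrist',T);Tp=cam('top');S=cam('scene');k=.64
P=lambda u,v:((u+.5)*k-.5,(v+.5)*k-.5)
tc=lambda u,v:(115+(u+.5)*.3325-.5,190+(v+.5)/3-.5)
sc=lambda u,v:(140+(u+.5)*.3325-.5,130+(v+.5)/3-.5)
for n,z,w,t,s in [('red',.154,(450,304),(62,110),(122,45)),('yel',.144,(494,233),(60,185),(59,72)),('mill',.138,(406,236),(126,142),(120,97)),
 ('plat',.048,(441,242),(105,156),(112,143)),('tray',.013,(275,173),(290,130),(211,252))]:
    x,e=tri((W,P(*w)),(Tp,tc(*t)),(S,sc(*s)));print(n,onz(W,P(*w),z),onz(Tp,tc(*t),z),onz(S,sc(*s),z),x,round(e,4))
```

```text
red [0.4381 0.264  0.154 ] [0.4399 0.2627 0.154 ] [0.4388 0.2602 0.154 ] [0.4397 0.264  0.1515] 0.0013
yel [0.3661 0.2673 0.144 ] [0.3657 0.2666 0.144 ] [0.3636 0.2607 0.144 ] [0.3661 0.2684 0.1389] 0.0004
mill [0.4059 0.202  0.138 ] [0.4078 0.2011 0.138 ] [0.4028 0.1897 0.138 ] [0.4078 0.203  0.1286] 0.0011
plat [0.4023 0.2471 0.048 ] [0.4038 0.2439 0.048 ] [0.4039 0.2363 0.048 ] [0.4049 0.2466 0.0407] 0.0027
tray [0.4274 0.0477 0.013 ] [0.4301 0.0474 0.013 ] [0.4285 0.0455 0.013 ] [0.4291 0.0474 0.0114] 0.0015
```

Emit:
carry_out(
  plan=[
    {"xyz":[-0.0406,0.0483,0.0],"rot":[0,0,0],"grip":0},
    {"xyz":[-0.0406,0.0483,0.03],"rot":[0,0,0],"grip":0},
    {"xyz":[-0.0406,0.0483,0.07],"rot":[0,0,0],"grip":0},
    {"xyz":[-0.0406,0.0483,0.11],"rot":[0,0,0],"grip":0},
    {"xyz":[-0.0406,0.0483,0.15],"rot":[0,0,0],"grip":0},
    {"xyz":[-0.0406,0.0483,0.18],"rot":[0,0,0],"grip":0},
    {"xyz":[-0.0406,0.0483,0.205],"rot":[0,0,0],"grip":0},
    {"xyz":[-0.0406,0.0483,0.22],"rot":[0,0,0],"grip":0},
  ],
)

```text
clock: 1.98
tool_pos: [0.4366, 0.264, 0.1091]
eef_rot: [-0.251, 0.968, -0.0, -0.003]
contact_force: [-0.5, 0.7, -0.6]
opening: 0.999
finger_force: 0.0
```

Emit:
carry_out(
  plan=[
    {"xyz":[0,0,0],"rot":[0,0,0],"grip":60},
    {"xyz":[0,0,0],"rot":[0,0,0],"grip":255},
    {"xyz":[0,0,0],"rot":[0,0,0],"grip":255},
    {"xyz":[0,0,0],"rot":[0,0,0],"grip":255},
    {"xyz":[0,0,0],"rot":[0,0,0],"grip":255},
    {"xyz":[0,0,0],"rot":[0,0,0],"grip":255},
    {"xyz":[0,0,0],"rot":[0,0,0],"grip":255},
    {"xyz":[0,0,0],"rot":[0,0,0],"grip":255},
  ],
  squeeze=15,
)

```text
clock: 2.65
tool_pos: [0.4402, 0.2627, 0.1126]
eef_rot: [-0.249, 0.969, 0.0, 0.0]
contact_force: [0.5, -0.4, -0.3]
opening: 0.423
finger_force: 0.0
```

Emit:
carry_out(
  plan=[
    {"xyz":[0,0,0],"rot":[0,0,0],"grip":255},
    {"xyz":[0,0,0],"rot":[0,0,0],"grip":255},
    {"xyz":[0,0,0],"rot":[0,0,0],"grip":255},
  ],
)

```text
clock: 2.9
tool_pos: [0.4399, 0.2626, 0.1122]
eef_rot: [-0.249, 0.969, 0.0, -0.0]
contact_force: [-0.2, -0.3, -0.3]
opening: 0.192
finger_force: 0.0
```

Run:
```python
from h import *
a,c=snap('wrist','w2');tilt();print(r.get_state()['finger_force'])
cv2.imwrite('pics/w2.png',a)
```

```text
pos [0.4399 0.2626 0.1122] axes
 [[-0.876 -0.482 -0.   ]
 [-0.482  0.876  0.   ]
 [ 0.     0.    -1.   ]]
0.0
```

View pics/w2.png

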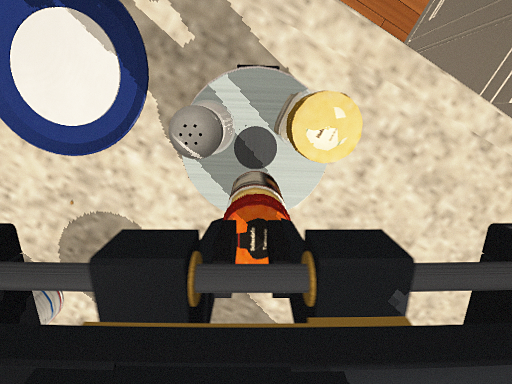

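The lid (250,235) sits in front of the fingers in this view and the fingers closed past it, so I'm checking where the TCP really projects.

Run:
```python
from h import *
T=np.load('pics/w2.npy');W=cam('wrist',T)
X=T[:3,3];print(proj(W,[X,X+[0,0,.019],[.439,.2635,.149],[.439,.2635,.154]]))
for uv,z in [((250,236),.149),((330,126),.139),((195,132),.129),((255,147),.041)]: print(onz(W,uv,z))
print(r.get_state()['opening'])
b=r.snapshot('scene')
cv2.imwrite('pics/s2.png',cv2.resize(b[100:260,120:330,::-1],(788,600)))
```

```text
[[251.011  212.4132]
 [250.9654 222.6594]
 [253.0307 233.7727]
 [253.0793 237.5079]]
[0.4411 0.2626 0.149 ]
[0.3644 0.2719 0.139 ]
[0.4056 0.2053 0.129 ]
[0.4048 0.2474 0.041 ]
0.1507191218582208
```

View pics/s2.png

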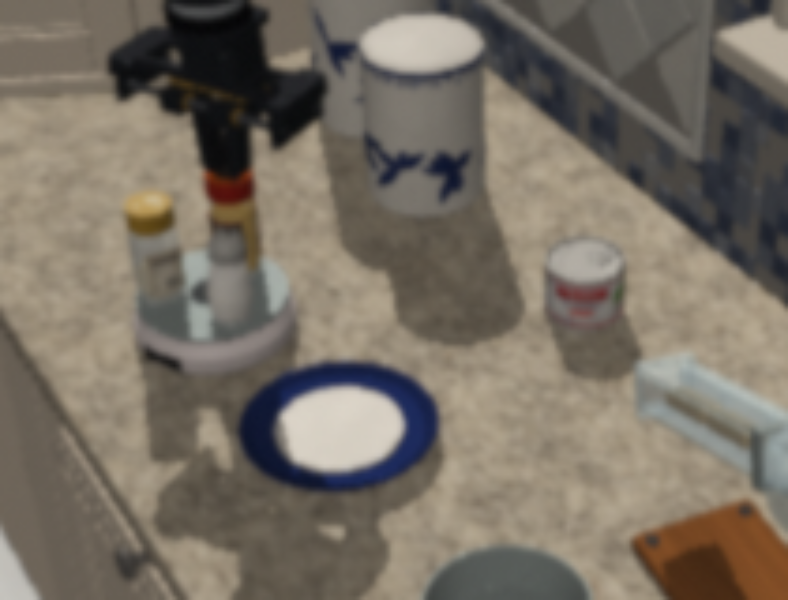

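Scene view: the near fingertips end at the top of the red lid (225,178), so the real tips look about 35 mm higher than the reported TCP. A quick check before going lower.

Run:
```python
from h import *
from scipy.optimize import minimize_scalar
S=cam('scene')
uv=np.array([120+225/3.752,100+178/3.75])
for p in [(.445,.253),(.449,.241)]:
    for z in (.11,.13,.14,.15,.16): print(p,z,proj(S,[*p,z])[0]-uv)
# closed/open finger edge rows in wrist cam from tool coords
W=cam('wrist',np.eye(4))
for d in (0,.01,.02,.03,.04): print(d,proj(W,[[.009,.044,-d],[.009,-.044,-d]]).round(1).tolist())
```

```text
(0.445, 0.253) 0.11 [4.1769 8.7583]
(0.445, 0.253) 0.13 [3.591  3.7598]
(0.445, 0.253) 0.14 [3.2943 1.2306]
(0.445, 0.253) 0.15 [ 2.9952 -1.3187]
(0.445, 0.253) 0.16 [ 2.6936 -3.8886]
(0.449, 0.241) 0.11 [ 6.7734 10.0838]
(0.449, 0.241) 0.13 [6.2058 5.0755]
(0.449, 0.241) 0.14 [5.9185 2.5413]
(0.449, 0.241) 0.15 [ 5.6287 -0.0133]
(0.449, 0.241) 0.16 [ 5.3365 -2.5884]
0 [[313.2, 200.4], [188.9, 200.4]]
0.01 [[316.4, 205.0], [185.6, 205.0]]
0.02 [[320.0, 210.1], [182.0, 210.1]]
0.03 [[323.9, 215.7], [177.9, 215.7]]
0.04 [[328.4, 222.1], [173.4, 222.1]]
```

All three cues put the real tips about 37 mm behind the reported TCP, so I'll allow for that: open, go 37 mm lower, close.

Emit:
carry_out(
  plan=[
    {"xyz":[0,0,0],"rot":[0,0,0],"grip":0},
    {"xyz":[0,0,0],"rot":[0,0,0],"grip":0},
    {"xyz":[0,0,0],"rot":[0,0,0],"grip":0},
    {"xyz":[0,0,0],"rot":[0,0,0],"grip":0},
    {"xyz":[0,0,0],"rot":[0,0,0],"grip":0},
    {"xyz":[0,0,0],"rot":[0,0,0],"grip":0},
    {"xyz":[0,0,0],"rot":[0,0,0],"grip":0},
    {"xyz":[0,0,0],"rot":[0,0,0],"grip":0},
  ],
)

```text
clock: 3.67
tool_pos: [0.44, 0.2626, 0.1122]
eef_rot: [-0.249, 0.969, 0.0, 0.0]
contact_force: [-0.2, 0.6, 0.2]
opening: 0.683
finger_force: 0.0
```

Emit:
carry_out(
  plan=[
    {"xyz":[0,0,0],"rot":[0,0,0],"grip":0},
    {"xyz":[0,0,0],"rot":[0,0,0],"grip":0},
    {"xyz":[0,0,0.01],"rot":[0,0,0],"grip":0},
    {"xyz":[0,0,0.02],"rot":[0,0,0],"grip":0},
    {"xyz":[0,0,0.03],"rot":[0,0,0],"grip":0},
    {"xyz":[0,0,0.037],"rot":[0,0,0],"grip":0},
    {"xyz":[0,0,0.037],"rot":[0,0,0],"grip":0},
  ],
)

```text
clock: 4.25
tool_pos: [0.4388, 0.2619, 0.0732]
eef_rot: [-0.249, 0.968, -0.001, -0.002]
contact_force: [0.6, 0.3, -0.1]
opening: 1.0
finger_force: 0.0
```

Emit:
carry_out(
  plan=[
    {"xyz":[0,0,0],"rot":[0,0,0],"grip":255},
    {"xyz":[0,0,0],"rot":[0,0,0],"grip":255},
    {"xyz":[0,0,0],"rot":[0,0,0],"grip":255},
    {"xyz":[0,0,0],"rot":[0,0,0],"grip":255},
    {"xyz":[0,0,0],"rot":[0,0,0],"grip":255},
    {"xyz":[0,0,0],"rot":[0,0,0],"grip":255},
    {"xyz":[0,0,0],"rot":[0,0,0],"grip":255},
    {"xyz":[0,0,0],"rot":[0,0,0],"grip":255},
  ],
)

```text
clock: 4.92
tool_pos: [0.44, 0.2628, 0.0753]
eef_rot: [-0.249, 0.969, 0.0, 0.0]
contact_force: [-0.1, 1.2, -0.7]
opening: 0.493
finger_force: 15.0
```

Emit:
carry_out(
  plan=[
    {"xyz":[0,0,-0.03],"rot":[0,0,0],"grip":255},
    {"xyz":[0,0,-0.07],"rot":[0,0,0],"grip":255},
    {"xyz":[0,0,-0.11],"rot":[0,0,0],"grip":255},
    {"xyz":[0.01,-0.028,-0.12],"rot":[0,0,0],"grip":255},
    {"xyz":[0.024,-0.066,-0.12],"rot":[0,0,0],"grip":255},
    {"xyz":[0.037,-0.102,-0.12],"rot":[0,0,0],"grip":255},
    {"xyz":[0.05,-0.138,-0.12],"rot":[0,0,0],"grip":255},
    {"xyz":[0.062,-0.171,-0.12],"rot":[0,0,0],"grip":255},
  ],
)

```text
clock: 5.58
tool_pos: [0.4678, 0.0803, 0.1952]
eef_rot: [-0.249, 0.969, -0.0, -0.0]
contact_force: [0.8, -0.5, -1.8]
opening: 0.493
finger_force: 15.0
```

Emit:
carry_out(
  plan=[
    {"xyz":[0.0124,-0.0337,0.0],"rot":[0,0,0],"grip":255},
    {"xyz":[0.0124,-0.0337,0.03],"rot":[0,0,0],"grip":255},
    {"xyz":[0.0124,-0.0337,0.065],"rot":[0,0,0],"grip":255},
    {"xyz":[0.0124,-0.0337,0.1],"rot":[0,0,0],"grip":255},
    {"xyz":[0.0124,-0.0337,0.125],"rot":[0,0,0],"grip":255},
    {"xyz":[0.0124,-0.0337,0.138],"rot":[0,0,0],"grip":255},
    {"xyz":[0.0124,-0.0337,0.143],"rot":[0,0,0],"grip":255},
    {"xyz":[0.0124,-0.0337,0.143],"rot":[0,0,0],"grip":255},
  ],
)

```text
clock: 6.25
tool_pos: [0.4727, 0.0474, 0.0512]
eef_rot: [-0.249, 0.968, 0.0, -0.001]
contact_force: [0.1, 0.7, -0.4]
opening: 0.494
finger_force: 15.0
```

Emit:
carry_out(
  plan=[
    {"xyz":[0,0,0.001],"rot":[0,0,0],"grip":255},
    {"xyz":[0,0,0.002],"rot":[0,0,0],"grip":255},
    {"xyz":[0,0,0.002],"rot":[0,0,0],"grip":255},
  ],
)

```text
clock: 6.5
tool_pos: [0.4742, 0.0475, 0.051]
eef_rot: [-0.249, 0.969, 0.0, 0.001]
contact_force: [-0.2, 0.5, -1.4]
opening: 0.495
finger_force: 15.0
```

Emit:
carry_out(
  plan=[
    {"xyz":[0,0,0.001],"rot":[0,0,0],"grip":255},
    {"xyz":[0,0,0.002],"rot":[0,0,0],"grip":255},
    {"xyz":[0,0,0.002],"rot":[0,0,0],"grip":255},
    {"xyz":[0,0,0.002],"rot":[0,0,0],"grip":255},
  ],
)

```text
clock: 6.83
tool_pos: [0.4736, 0.0474, 0.0483]
eef_rot: [-0.249, 0.969, 0.0, 0.0]
contact_force: [-0.6, -0.1, -0.6]
opening: 0.489
finger_force: 15.0
```

Emit:
carry_out(
  plan=[
    {"xyz":[0,0,0.001],"rot":[0,0,0],"grip":255},
    {"xyz":[0,0,0.002],"rot":[0,0,0],"grip":255},
    {"xyz":[0,0,0.002],"rot":[0,0,0],"grip":255},
    {"xyz":[0,0,0.002],"rot":[0,0,0],"grip":255},
  ],
)

```text
clock: 7.17
tool_pos: [0.4743, 0.0485, 0.0474]
eef_rot: [-0.249, 0.968, 0.0, 0.001]
contact_force: [-2.2, 1.7, 12.8]
opening: 0.492
finger_force: 14.9
```

Emit:
carry_out(
  plan=[
    {"xyz":[0,0,-0.0015],"rot":[0,0,0],"grip":255},
    {"xyz":[0,0,-0.0015],"rot":[0,0,0],"grip":0},
    {"xyz":[0,0,-0.0015],"rot":[0,0,0],"grip":0},
    {"xyz":[0,0,-0.0015],"rot":[0,0,0],"grip":0},
    {"xyz":[0,0,-0.0015],"rot":[0,0,0],"grip":0},
    {"xyz":[0,0,-0.0015],"rot":[0,0,0],"grip":0},
    {"xyz":[0,0,-0.0015],"rot":[0,0,0],"grip":0},
    {"xyz":[0,0,-0.0015],"rot":[0,0,0],"grip":0},
  ],
)

```text
clock: 7.83
tool_pos: [0.4734, 0.0474, 0.0476]
eef_rot: [-0.249, 0.969, 0.0, -0.0]
contact_force: [0.4, -0.6, -0.2]
opening: 0.988
finger_force: 0.0
```

Emit:
carry_out(
  plan=[
    {"xyz":[0,0,-0.02],"rot":[0,0,0],"grip":0},
    {"xyz":[0,0,-0.055],"rot":[0,0,0],"grip":0},
    {"xyz":[0,0,-0.095],"rot":[0,0,0],"grip":0},
    {"xyz":[0,0,-0.135],"rot":[0,0,0],"grip":0},
    {"xyz":[-0.002,0.035,-0.155],"rot":[0,0,0.12],"grip":0},
    {"xyz":[-0.004,0.075,-0.155],"rot":[0,0,0.24],"grip":0},
    {"xyz":[-0.006,0.115,-0.155],"rot":[0,0,0.36],"grip":0},
    {"xyz":[-0.008,0.155,-0.155],"rot":[0,0,0.48],"grip":0},
  ],
)

```text
clock: 8.5
tool_pos: [0.4053, 0.188, 0.2033]
eef_rot: [-0.008, 1.0, 0.0, 0.001]
contact_force: [1.0, 0.3, 0.8]
opening: 0.999
finger_force: 0.0
```

Run:
```python
from h import *
tilt();T=tool();x=np.array([.3655,.2675,T[2,3]])-T[:3,3];print((T[:3,:3].T@x).round(4),'yaw of y',np.degrees(np.arctan2(T[1,1],T[0,1])))
```

```text
pos [0.4053 0.188  0.2033] axes
 [[-1.    -0.015  0.001]
 [-0.015  1.     0.001]
 [-0.001  0.001 -1.   ]]
[0.0386 0.0801 0.    ] yaw of y 90.86293100702414
```

Emit:
carry_out(
  plan=[
    {"xyz":[0.016,0.034,0],"rot":[0,0,0.12],"grip":0},
    {"xyz":[0.032,0.067,0],"rot":[0,0,0.24],"grip":0},
    {"xyz":[0.0386,0.08,0],"rot":[0,0,0.36],"grip":0},
    {"xyz":[0.0386,0.08,0],"rot":[0,0,0.36],"grip":0},
    {"xyz":[0.0386,0.08,0],"rot":[0,0,0.36],"grip":0},
  ],
)

```text
clock: 8.92
tool_pos: [0.3647, 0.2665, 0.2026]
eef_rot: [0.165, 0.986, -0.0, 0.0]
contact_force: [0.5, -0.7, -0.8]
opening: 1.0
finger_force: 0.0
```

Run:
```python
from h import *
a,c=snap('wrist','w3');tilt()
hsv=cv2.cvtColor(a,cv2.COLOR_BGR2HSV);m=cv2.inRange(hsv,(18,90,110),(32,255,255));n,l,s,ce=cv2.connectedComponentsWithStats(m)
for i in np.argsort(-s[1:,4])[:3]+1: print(s[i],ce[i],onz(c,ce[i],.141))
cv2.imwrite('pics/w3.png',a)
```

```text
pos [0.3654 0.2652 0.2026] axes
 [[-0.944  0.329 -0.   ]
 [ 0.329  0.944 -0.001]
 [-0.    -0.001 -1.   ]]
[ 236  164   43   46 1255] [256.8112 186.2406] [0.3635 0.2719 0.141 ]
[ 54 251  31  53 483] [ 65.3727 269.1925] [0.3829 0.0562 0.141 ]
[438 257  11  47 188] [444.3085 281.9309] [0.5266 0.425  0.141 ]
```

View pics/w3.png

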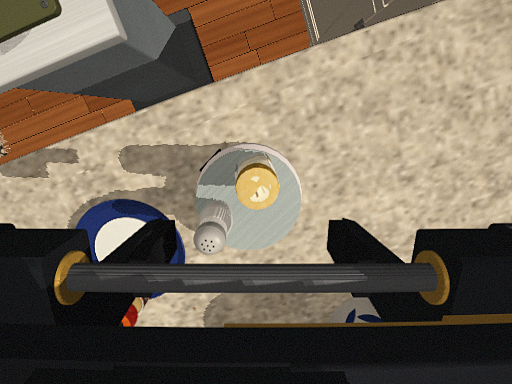

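Yellow lid at (257,187), mill at (209,240) clear of both fingers. I'll descend on the yellow jar and grip.

Emit:
carry_out(
  plan=[
    {"xyz":[0.003,0.004,0.03],"rot":[0,0,0],"grip":0},
    {"xyz":[0.003,0.004,0.07],"rot":[0,0,0],"grip":0},
    {"xyz":[0.003,0.004,0.105],"rot":[0,0,0],"grip":0},
    {"xyz":[0.003,0.004,0.125],"rot":[0,0,0],"grip":0},
    {"xyz":[0.003,0.004,0.138],"rot":[0,0,0],"grip":0},
    {"xyz":[0.003,0.004,0.138],"rot":[0,0,0],"grip":0},
    {"xyz":[0.003,0.004,0.138],"rot":[0,0,0],"grip":255},
    {"xyz":[0.003,0.004,0.138],"rot":[0,0,0],"grip":255},
  ],
)

```text
clock: 9.63
tool_pos: [0.3647, 0.2703, 0.0654]
eef_rot: [0.168, 0.986, 0.0, 0.0]
contact_force: [0.1, 0.2, 0.1]
opening: 0.874
finger_force: 0.0
```

Emit:
carry_out(
  plan=[
    {"xyz":[0,0,0],"rot":[0,0,0],"grip":255},
    {"xyz":[0,0,0],"rot":[0,0,0],"grip":255},
    {"xyz":[0,0,0],"rot":[0,0,0],"grip":255},
    {"xyz":[0,0,0],"rot":[0,0,0],"grip":255},
    {"xyz":[0,0,0],"rot":[0,0,0],"grip":255},
    {"xyz":[0,0,0],"rot":[0,0,0],"grip":255},
    {"xyz":[0,0,0],"rot":[0,0,0],"grip":255},
  ],
)

```text
clock: 10.22
tool_pos: [0.364, 0.2713, 0.0648]
eef_rot: [0.167, 0.986, 0.0, 0.0]
contact_force: [0.8, 0.3, 1.4]
opening: 0.506
finger_force: 15.0
```

Emit:
carry_out(
  plan=[
    {"xyz":[0,0,-0.03],"rot":[0,0,0],"grip":255},
    {"xyz":[0,0,-0.07],"rot":[0,0,0],"grip":255},
    {"xyz":[0,0,-0.11],"rot":[0,0,0],"grip":255},
    {"xyz":[-0.012,-0.028,-0.12],"rot":[0,0,0],"grip":255},
    {"xyz":[-0.028,-0.064,-0.12],"rot":[0,0,0],"grip":255},
    {"xyz":[-0.044,-0.1,-0.12],"rot":[0,0,0],"grip":255},
    {"xyz":[-0.06,-0.135,-0.12],"rot":[0,0,0],"grip":255},
    {"xyz":[-0.075,-0.168,-0.12],"rot":[0,0,0],"grip":255},
  ],
)

```text
clock: 10.88
tool_pos: [0.3783, 0.0853, 0.1847]
eef_rot: [0.168, 0.986, -0.0, -0.0]
contact_force: [1.2, -0.5, -1.7]
opening: 0.507
finger_force: 15.0
```

Emit:
carry_out(
  plan=[
    {"xyz":[-0.017,-0.037,0.0],"rot":[0,0,0],"grip":255},
    {"xyz":[-0.017,-0.037,0.035],"rot":[0,0,0],"grip":255},
    {"xyz":[-0.017,-0.037,0.07],"rot":[0,0,0],"grip":255},
    {"xyz":[-0.017,-0.037,0.105],"rot":[0,0,0],"grip":255},
    {"xyz":[-0.017,-0.037,0.13],"rot":[0,0,0],"grip":255},
    {"xyz":[-0.017,-0.037,0.142],"rot":[0,0,0],"grip":255},
    {"xyz":[-0.017,-0.037,0.146],"rot":[0,0,0],"grip":255},
    {"xyz":[-0.017,-0.037,0.146],"rot":[0,0,0],"grip":255},
  ],
)

```text
clock: 11.55
tool_pos: [0.382, 0.0447, 0.0495]
eef_rot: [0.167, 0.986, -0.005, -0.006]
contact_force: [0.7, 0.2, -1.1]
opening: 0.51
finger_force: 15.0
```

Emit:
carry_out(
  plan=[
    {"xyz":[0,0,0.001],"rot":[0,0,0],"grip":255},
    {"xyz":[0,0,0.002],"rot":[0,0,0],"grip":255},
    {"xyz":[0,0,0.002],"rot":[0,0,0],"grip":255},
    {"xyz":[0,0,0.002],"rot":[0,0,0],"grip":255},
  ],
)

```text
clock: 11.88
tool_pos: [0.3822, 0.0447, 0.0484]
eef_rot: [0.167, 0.986, -0.005, -0.006]
contact_force: [-0.0, -0.6, -1.0]
opening: 0.508
finger_force: 15.0
```

Emit:
carry_out(
  plan=[
    {"xyz":[0,0,0.001],"rot":[0,0,0],"grip":255},
    {"xyz":[0,0,0.002],"rot":[0,0,0],"grip":255},
    {"xyz":[0,0,0.002],"rot":[0,0,0],"grip":255},
    {"xyz":[0,0,0.002],"rot":[0,0,0],"grip":255},
  ],
)

```text
clock: 12.22
tool_pos: [0.3821, 0.0447, 0.0465]
eef_rot: [0.167, 0.986, -0.005, -0.006]
contact_force: [-0.3, -0.7, -0.4]
opening: 0.509
finger_force: 15.0
```

Emit:
carry_out(
  plan=[
    {"xyz":[0,0,-0.02],"rot":[0,0,0],"grip":255},
    {"xyz":[-0.006,0.026,-0.02],"rot":[0,0,0],"grip":255},
    {"xyz":[-0.0123,0.0528,-0.02],"rot":[0,0,0],"grip":255},
    {"xyz":[-0.0123,0.0528,-0.02],"rot":[0,0,0],"grip":255},
  ],
)

```text
clock: 12.55
tool_pos: [0.4156, 0.097, 0.0666]
eef_rot: [0.166, 0.986, 0.0, -0.004]
contact_force: [0.9, 0.5, -0.3]
opening: 0.511
finger_force: 15.0
```

```bash
cat >> h.py <<'E'
def go(p=None,yaw=None):
    "tool-frame shift and rotvec to world point p, tool straight down with tool y at yaw deg (mod 180)"
    T=tool();p=T[:3,3] if p is None else np.array(p)
    cur=np.degrees(np.arctan2(T[1,1],T[0,1]))
    if yaw is None: yaw=cur
    yaw=cur+(yaw-cur+90)%180-90
    y=np.array([np.cos(np.radians(yaw)),np.sin(np.radians(yaw)),0]);z=np.array([0,0,-1.]);D=np.stack([np.cross(y,z),y,z],1)
    print('pos',T[:3,3].round(4),'yaw',cur.round(1),'shift',(T[:3,:3].T@(p-T[:3,3])).round(4),'rot',R.from_matrix(T[:3,:3].T@D).as_rotvec().round(3),'q',r.get_state()['q'].round(2),'F',r.get_state()['contact_force'].round(1))
E
python3 - <<'E'
from h import *
go([.411,.0905,.04],71)
E
```

```text
pos [0.4156 0.097  0.0666] yaw 70.9 shift [ 0.002  -0.0076  0.0266] rot [-0.001 -0.008 -0.002] q [-0.06  0.74 -0.44  2.25  0.95  0.35 -0.08] F [ 0.9  0.5 -0.3]
```

Emit:
carry_out(
  plan=[
    {"xyz":[0.002,-0.0076,0.01],"rot":[0,-0.008,0],"grip":255},
    {"xyz":[0.002,-0.0076,0.02],"rot":[0,-0.008,0],"grip":255},
    {"xyz":[0.002,-0.0076,0.028],"rot":[0,-0.008,0],"grip":255},
    {"xyz":[0.002,-0.0076,0.028],"rot":[0,-0.008,0],"grip":255},
  ],
)

```text
clock: 12.88
tool_pos: [0.4058, 0.0836, 0.0369]
eef_rot: [0.167, 0.986, -0.006, -0.003]
contact_force: [0.7, -0.5, -0.4]
opening: 0.511
finger_force: 15.0
```

Emit:
carry_out(
  plan=[
    {"xyz":[0,0,0.001],"rot":[0,0,0],"grip":255},
    {"xyz":[0,0,0.002],"rot":[0,0,0],"grip":255},
    {"xyz":[0,0,0.002],"rot":[0,0,0],"grip":255},
    {"xyz":[0,0,0.002],"rot":[0,0,0],"grip":255},
  ],
)

```text
clock: 13.22
tool_pos: [0.4068, 0.0839, 0.036]
eef_rot: [0.167, 0.986, -0.005, -0.002]
contact_force: [0.4, 0.3, -1.4]
opening: 0.514
finger_force: 15.0
```

Emit:
carry_out(
  plan=[
    {"xyz":[0,0,0.001],"rot":[0,0,0],"grip":255},
    {"xyz":[0,0,0.002],"rot":[0,0,0],"grip":255},
    {"xyz":[0,0,0.002],"rot":[0,0,0],"grip":255},
    {"xyz":[0,0,0.002],"rot":[0,0,0],"grip":255},
  ],
)

```text
clock: 13.55
tool_pos: [0.407, 0.0841, 0.0343]
eef_rot: [0.167, 0.986, -0.005, -0.001]
contact_force: [0.7, 0.2, 6.2]
opening: 0.51
finger_force: 15.0
```

Emit:
carry_out(
  plan=[
    {"xyz":[0,0,-0.001],"rot":[0,0,0],"grip":255},
    {"xyz":[0,0,-0.001],"rot":[0,0,0],"grip":0},
    {"xyz":[0,0,-0.001],"rot":[0,0,0],"grip":0},
    {"xyz":[0,0,-0.001],"rot":[0,0,0],"grip":0},
    {"xyz":[0,0,-0.001],"rot":[0,0,0],"grip":0},
    {"xyz":[0,0,-0.001],"rot":[0,0,0],"grip":0},
    {"xyz":[0,0,-0.001],"rot":[0,0,0],"grip":0},
    {"xyz":[0,0,-0.001],"rot":[0,0,0],"grip":0},
  ],
)

```text
clock: 14.22
tool_pos: [0.4066, 0.0838, 0.0347]
eef_rot: [0.167, 0.986, -0.006, -0.002]
contact_force: [0.0, -0.5, 0.3]
opening: 0.992
finger_force: 0.0
```

Emit:
carry_out(
  plan=[
    {"xyz":[0,0,-0.02],"rot":[0,0,0],"grip":0},
    {"xyz":[0,0,-0.06],"rot":[0,0,0],"grip":0},
    {"xyz":[0,0,-0.1],"rot":[0,0,0],"grip":0},
    {"xyz":[0,0,-0.14],"rot":[0,0,0],"grip":0},
    {"xyz":[0.01,0.028,-0.16],"rot":[0,0,0],"grip":0},
    {"xyz":[0.024,0.064,-0.16],"rot":[0,0,0],"grip":0},
    {"xyz":[0.024,0.064,-0.16],"rot":[0,0,0],"grip":0},
  ],
)

```text
clock: 14.8
tool_pos: [0.4072, 0.1627, 0.1965]
eef_rot: [0.164, 0.987, -0.0, 0.0]
contact_force: [-0.4, 0.6, 0.4]
opening: 1.002
finger_force: 0.0
```

Run:
```python
from h import *
a,c=snap('wrist','w4');go([.4065,.203,.048],71)
cv2.imwrite('pics/w4.png',a)
```

```text
pos [0.4063 0.1582 0.1952] yaw 71.1 shift [0.0142 0.0434 0.1469] rot [-0.007 -0.     0.001] q [ 0.02  0.54 -0.76  2.09  0.57  0.73  0.13] F [ 0.3 -1.1 -0. ]
```

View pics/w4.png

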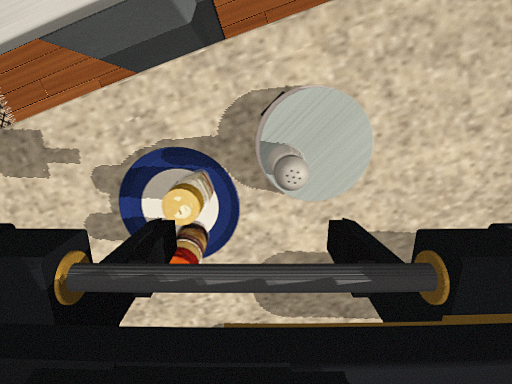

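Both jars stand on the tray; platform circle centre is about (316,143), mill top (292,174).

Run:
```python
from h import *
T=np.load('pics/w4.npy');c=cam('wrist',T);print(T[:3,3])
print('mill',onz(c,(292,174),.137),'plat',onz(c,(316,143),.047),'tray',onz(c,(180,204),.015))
go([.4065,.203,.048],71)
```

```text
[0.4072 0.1627 0.1965]
mill [0.4048 0.2022 0.137 ] plat [0.4005 0.2474 0.047 ] tray [0.4266 0.0493 0.015 ]
pos [0.4063 0.1582 0.1952] yaw 71.1 shift [0.0142 0.0434 0.1469] rot [-0.007 -0.     0.001] q [ 0.02  0.54 -0.76  2.09  0.57  0.73  0.13] F [ 0.3 -1.1 -0. ]
```

Emit:
carry_out(
  plan=[
    {"xyz":[0.0142,0.036,0.0],"rot":[-0.007,0,0],"grip":0},
    {"xyz":[0.0142,0.043,0.03],"rot":[-0.007,0,0],"grip":0},
    {"xyz":[0.0142,0.043,0.07],"rot":[-0.007,0,0],"grip":0},
    {"xyz":[0.0142,0.043,0.105],"rot":[-0.007,0,0],"grip":0},
    {"xyz":[0.0142,0.043,0.135],"rot":[-0.007,0,0],"grip":0},
    {"xyz":[0.0142,0.043,0.147],"rot":[-0.007,0,0],"grip":0},
    {"xyz":[0.0142,0.043,0.147],"rot":[-0.007,0,0],"grip":0},
    {"xyz":[0.0142,0.043,0.147],"rot":[-0.007,0,0],"grip":255},
  ],
)

```text
clock: 15.52
tool_pos: [0.4052, 0.1966, 0.046]
eef_rot: [0.167, 0.986, -0.003, -0.002]
contact_force: [0.3, 0.2, 0.5]
opening: 0.946
finger_force: 0.0
```

Emit:
carry_out(
  plan=[
    {"xyz":[0,0,0],"rot":[0,0,0],"grip":255},
    {"xyz":[0,0,0],"rot":[0,0,0],"grip":255},
    {"xyz":[0,0,0],"rot":[0,0,0],"grip":255},
    {"xyz":[0,0,0],"rot":[0,0,0],"grip":255},
    {"xyz":[0,0,0],"rot":[0,0,0],"grip":255},
    {"xyz":[0,0,0],"rot":[0,0,0],"grip":255},
    {"xyz":[0,0,0],"rot":[0,0,0],"grip":255},
    {"xyz":[0,0,0],"rot":[0,0,0],"grip":255},
  ],
)

```text
clock: 16.18
tool_pos: [0.4063, 0.1983, 0.0468]
eef_rot: [0.167, 0.986, -0.001, -0.001]
contact_force: [0.4, 1.3, 1.5]
opening: 0.436
finger_force: 14.2
```

Run:
```python
from h import *
go([.415,.003,.17],71);print(r.get_state()['finger_force'],r.get_state()['opening'])
```

```text
pos [0.4063 0.1983 0.0468] yaw 70.8 shift [-0.0724 -0.1819 -0.1228] rot [-0.003 -0.002 -0.004] q [-0.3   0.79 -0.41  2.19  0.96  0.35 -0.29] F [0.4 1.3 1.5]
14.177407098072763 0.43614106480036724
```

Emit:
carry_out(
  plan=[
    {"xyz":[0,0,-0.03],"rot":[0,0,0],"grip":255},
    {"xyz":[0,0,-0.07],"rot":[0,0,0],"grip":255},
    {"xyz":[0,0,-0.11],"rot":[0,0,0],"grip":255},
    {"xyz":[-0.012,-0.03,-0.13],"rot":[0,0,-0.12],"grip":255},
    {"xyz":[-0.025,-0.065,-0.13],"rot":[0,0,-0.24],"grip":255},
    {"xyz":[-0.04,-0.1,-0.13],"rot":[0,0,-0.36],"grip":255},
    {"xyz":[-0.055,-0.137,-0.13],"rot":[0,0,-0.48],"grip":255},
    {"xyz":[-0.07,-0.175,-0.13],"rot":[0,0,-0.6],"grip":255},
  ],
)

```text
clock: 16.85
tool_pos: [0.4139, 0.0082, 0.1771]
eef_rot: [-0.134, 0.991, -0.002, -0.002]
contact_force: [1.0, 0.6, -1.1]
opening: 0.432
finger_force: 14.4
```

Emit:
carry_out(
  plan=[
    {"xyz":[0,0,0],"rot":[0,0,-0.12],"grip":255},
    {"xyz":[0,0,0],"rot":[0,0,-0.24],"grip":255},
    {"xyz":[0,0,0],"rot":[0,0,-0.36],"grip":255},
    {"xyz":[0,0,0],"rot":[0,0,-0.48],"grip":255},
    {"xyz":[0,0,0],"rot":[0,0,-0.6],"grip":255},
    {"xyz":[0,0,0],"rot":[0,0,-0.72],"grip":255},
    {"xyz":[0,0,0],"rot":[0,0,-0.84],"grip":255},
    {"xyz":[0,0,0],"rot":[0,0,-0.88],"grip":255},
  ],
)

```text
clock: 17.52
tool_pos: [0.4138, 0.0096, 0.1767]
eef_rot: [-0.543, 0.84, -0.001, -0.003]
contact_force: [-0.3, -0.2, -1.1]
opening: 0.431
finger_force: 14.4
```

Run:
```python
from h import *
go([.415,.003,.02],156)
a,c=snap('wrist','w5');T=tool();cv2.imwrite('pics/w5.png',a)
```

```text
pos [0.4138 0.0096 0.1767] yaw 155.7 shift [ 0.0046 -0.0042  0.1567] rot [ 0.003 -0.006 -0.005] q [ 0.57  0.7  -1.17  2.16  0.88  0.89  1.57] F [-0.3 -0.2 -1.1]
```

View pics/w5.png

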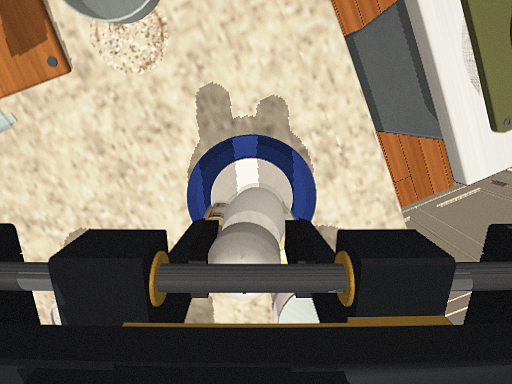

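The mill is held over the tray's right side, perhaps leaning slightly (base ~(265,195), top ~(247,240)). I'll lower it to contact.

Emit:
carry_out(
  plan=[
    {"xyz":[0.0046,-0.0042,0.03],"rot":[0.003,-0.006,0],"grip":255},
    {"xyz":[0.0046,-0.0042,0.065],"rot":[0.003,-0.006,0],"grip":255},
    {"xyz":[0.0046,-0.0042,0.1],"rot":[0.003,-0.006,0],"grip":255},
    {"xyz":[0.0046,-0.0042,0.13],"rot":[0.003,-0.006,0],"grip":255},
    {"xyz":[0.0046,-0.0042,0.145],"rot":[0.003,-0.006,0],"grip":255},
    {"xyz":[0.0046,-0.0042,0.152],"rot":[0.003,-0.006,0],"grip":255},
    {"xyz":[0.0046,-0.0042,0.154],"rot":[0.003,-0.006,0],"grip":255},
    {"xyz":[0.0046,-0.0042,0.154],"rot":[0.003,-0.006,0],"grip":255},
  ],
)

```text
clock: 18.23
tool_pos: [0.4155, 0.0037, 0.0227]
eef_rot: [-0.54, 0.842, -0.0, 0.0]
contact_force: [-0.5, 0.5, -0.7]
opening: 0.429
finger_force: 14.4
```

Emit:
carry_out(
  plan=[
    {"xyz":[0,0,0.001],"rot":[0,0,0],"grip":255},
    {"xyz":[0,0,0.002],"rot":[0,0,0],"grip":255},
    {"xyz":[0,0,0.003],"rot":[0,0,0],"grip":255},
    {"xyz":[0,0,0.003],"rot":[0,0,0],"grip":255},
  ],
)

```text
clock: 18.57
tool_pos: [0.4164, 0.0038, 0.0206]
eef_rot: [-0.54, 0.842, -0.001, 0.001]
contact_force: [0.8, 0.3, 0.0]
opening: 0.43
finger_force: 14.4
```

Emit:
carry_out(
  plan=[
    {"xyz":[0,0,0.001],"rot":[0,0,0],"grip":255},
    {"xyz":[0,0,0.002],"rot":[0,0,0],"grip":255},
    {"xyz":[0,0,0.003],"rot":[0,0,0],"grip":255},
    {"xyz":[0,0,0.003],"rot":[0,0,0],"grip":255},
  ],
)

```text
clock: 18.9
tool_pos: [0.4162, 0.004, 0.0173]
eef_rot: [-0.54, 0.841, -0.0, 0.001]
contact_force: [0.4, 0.4, 0.6]
opening: 0.434
finger_force: 14.4
```

Emit:
carry_out(
  plan=[
    {"xyz":[0,0,0.001],"rot":[0,0,0],"grip":255},
    {"xyz":[0,0,0.002],"rot":[0,0,0],"grip":255},
    {"xyz":[0,0,0.002],"rot":[0,0,0],"grip":255},
    {"xyz":[0,0,0.002],"rot":[0,0,0],"grip":255},
  ],
)

```text
clock: 19.23
tool_pos: [0.4157, 0.0049, 0.0163]
eef_rot: [-0.541, 0.841, -0.0, 0.002]
contact_force: [-2.3, -0.5, 14.6]
opening: 0.429
finger_force: 15.6
```

Emit:
carry_out(
  plan=[
    {"xyz":[0,0,0.001],"rot":[0,0,0],"grip":255},
    {"xyz":[0,0,0.002],"rot":[0,0,0],"grip":255},
    {"xyz":[0,0,0.002],"rot":[0,0,0],"grip":255},
    {"xyz":[0,0,0.002],"rot":[0,0,0],"grip":255},
  ],
)

```text
clock: 19.57
tool_pos: [0.414, 0.0059, 0.0147]
eef_rot: [-0.542, 0.84, 0.001, 0.001]
contact_force: [-6.3, 1.1, 21.5]
opening: 0.434
finger_force: 16.5
```

Emit:
carry_out(
  plan=[
    {"xyz":[0,0,-0.002],"rot":[0,0,0],"grip":255},
    {"xyz":[0,0,-0.002],"rot":[0,0,0],"grip":140},
    {"xyz":[0,0,-0.002],"rot":[0,0,0],"grip":120},
    {"xyz":[0,0,-0.002],"rot":[0,0,0],"grip":100},
    {"xyz":[0,0,-0.002],"rot":[0,0,0],"grip":60},
    {"xyz":[0,0,-0.002],"rot":[0,0,0],"grip":60},
    {"xyz":[0,0,-0.002],"rot":[0,0,0],"grip":60},
    {"xyz":[0,0,-0.002],"rot":[0,0,0],"grip":60},
  ],
)

```text
clock: 20.23
tool_pos: [0.4161, 0.0039, 0.0151]
eef_rot: [-0.54, 0.841, -0.0, 0.001]
contact_force: [0.1, -0.6, -0.6]
opening: 0.765
finger_force: 0.0
```

Emit:
carry_out(
  plan=[
    {"xyz":[0,0,-0.03],"rot":[0,0,0],"grip":60},
    {"xyz":[0,0,-0.07],"rot":[0,0,0],"grip":60},
    {"xyz":[0,0,-0.11],"rot":[0,0,0],"grip":60},
    {"xyz":[0,0,-0.15],"rot":[0,0,0],"grip":60},
    {"xyz":[0.03,0.0,-0.18],"rot":[0,0,0],"grip":0},
    {"xyz":[0.07,0.0,-0.2],"rot":[0,0,0],"grip":0},
    {"xyz":[0.09,0.0,-0.2],"rot":[0,0,0],"grip":0},
    {"xyz":[0.09,0.0,-0.2],"rot":[0,0,0],"grip":0},
  ],
)

```text
clock: 20.9
tool_pos: [0.3756, -0.083, 0.2152]
eef_rot: [-0.537, 0.843, -0.002, -0.001]
contact_force: [-0.6, -0.3, 0.1]
opening: 0.998
finger_force: 0.0
```

Run:
```python
from h import *
go([.45,-.1,.25],90)
a,c=snap('wrist','w6');cv2.imwrite('pics/w6.png',a)
```

```text
pos [ 0.3756 -0.083   0.2152] yaw 155.0 shift [-0.0159 -0.0747 -0.0348] rot [-0.004 -0.003  1.135] q [ 0.88  0.6  -1.23  2.19  0.76  0.89  1.88] F [-0.6 -0.3  0.1]
```

View pics/w6.png

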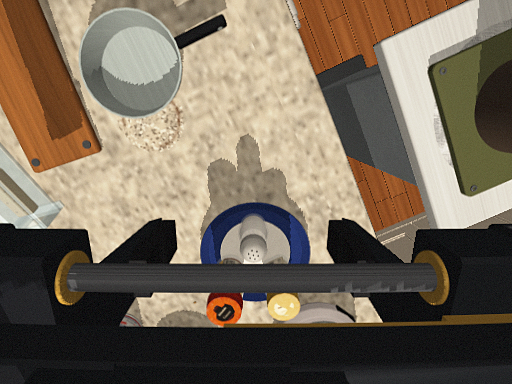

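All three containers stand upright on the tray. The pan rim is centred at (131,62) with its grip end at (226,21), and the board's near +y corner is at (101,153).

Run:
```python
from h import *
W=cam('wrist',np.load('pics/w6.npy'));Tp=cam('top');S=cam('scene');k=.64
P=lambda u,v:((u+.5)*k-.5,(v+.5)*k-.5)
tc=lambda u,v:(255+(u+.5)*.3325-.5,125+(v+.5)/3-.5); sc=lambda u,v:(270+(u+.5)*.3325-.5,180+(v+.5)/3-.5)
for n,z,w,t,s in [('pan',.038,(131,63),P(462,359),P(398,401)),('grip',.034,(225,21),P(457,420),P(332,433)),('A',.014,(102,153),tc(84,197),sc(57,192)),('A2',.014,(36,171),None,sc(147,162)),]:
    o=[(W,w)]+([(Tp,t)] if t else [])+[(S,s)]
    x,e=tri(*o);print(n,[onz(c,u,z) for c,u in o],x,round(e,4))
A=onz(Tp,tc(84,197),.014);B=onz(Tp,tc(327,217),.014);print(A,B,np.linalg.norm(A-B))
A=(A+onz(W,(102,153),.014))/2
y=(A-B)[:2]/np.linalg.norm((A-B)[:2]);x=np.array([y[1],-y[0]]);O=A[:2]+.055*x-.055*y;print('y',y,'O',O)
L=lambda a,b:O+a*x+b*y
print('post',L(0,-.19),'mouth~',L(0,.114))
for n,b in (('mouth',.11),): 
  for yy in (.10,.11,.12): print(yy,'top',(proj(Tp,[*L(-.022,yy),.125])[0]+.5)/k,(proj(Tp,[*L(.022,yy),.125])[0]+.5)/k,'scene',(proj(S,[*L(0,yy),.092])[0]+.5)/k)
print('posttop',(proj(Tp,[*L(0,-.19),.214])[0]+.5)/k,'scene',(proj(S,[*L(0,-.19),.214])[0]+.5)/k)
```

```text
pan [array([ 0.4552, -0.2633,  0.038 ]), array([ 0.4283, -0.2281,  0.038 ]), array([ 0.4382, -0.2114,  0.038 ])] [ 0.4288 -0.2372  0.0766] 0.0181
grip [array([ 0.3294, -0.2565,  0.034 ]), array([ 0.3036, -0.2117,  0.034 ]), array([ 0.3048, -0.2128,  0.034 ])] [ 0.3107 -0.2285  0.0547] 0.0287
A [array([ 0.5621, -0.1868,  0.014 ]), array([ 0.5649, -0.1947,  0.014 ]), array([ 0.563 , -0.2002,  0.014 ])] [ 0.5681 -0.1919  0.0039] 0.004
A2 [array([ 0.6665, -0.2069,  0.014 ]), array([ 0.6646, -0.2126,  0.014 ])] [ 0.6696 -0.2077  0.0087] 0.001
[ 0.5649 -0.1947  0.014 ] [ 0.5321 -0.467   0.014 ] 0.27423505795265296
y [0.1131 0.9936] O [ 0.6119 -0.2516]
post [ 0.5904 -0.4404] mouth~ [ 0.6248 -0.1383]
0.1 top [422.6458 269.1282] [424.1305 248.0262] scene [464.9202 325.1765]
0.11 top [417.6441 268.7521] [419.1666 247.6539] scene [462.3598 322.1562]
0.12 top [412.6425 268.3766] [414.2028 247.2826] scene [459.8259 319.1672]
posttop [578.2099 257.5686] scene [563.0601 373.9602]
```

The pan has been knocked to about (0.455,-0.263), and its handle points at -x. I'll move over the grip with the fingers across it.

Emit:
carry_out(
  plan=[
    {"xyz":[0,0,-0.02],"rot":[0,0,0.12],"grip":0},
    {"xyz":[0,0,-0.02],"rot":[0,0,0.24],"grip":0},
    {"xyz":[0,0,-0.02],"rot":[0,0,0.36],"grip":0},
    {"xyz":[0,0,-0.02],"rot":[0,0,0.48],"grip":0},
    {"xyz":[0,0,-0.02],"rot":[0,0,0.6],"grip":0},
    {"xyz":[0,0,-0.02],"rot":[0,0,0.72],"grip":0},
    {"xyz":[0,0,-0.02],"rot":[0,0,0.84],"grip":0},
    {"xyz":[0,0,-0.02],"rot":[0,0,0.96],"grip":0},
  ],
)

```text
clock: 21.62
tool_pos: [0.3787, -0.0766, 0.2349]
eef_rot: [-0.089, 0.996, 0.001, 0.001]
contact_force: [-0.4, -0.1, 0.2]
opening: 1.001
finger_force: 0.0
```

Emit:
carry_out(
  plan=[
    {"xyz":[0,-0.04,0],"rot":[0,0,0.12],"grip":0},
    {"xyz":[0,-0.08,0],"rot":[0,0,0.23],"grip":0},
    {"xyz":[0,-0.11,0],"rot":[0,0,0.23],"grip":0},
    {"xyz":[0,-0.11,0],"rot":[0,0,0.23],"grip":0},
    {"xyz":[0,-0.11,0],"rot":[0,0,0.23],"grip":0},
  ],
)

```text
clock: 22.03
tool_pos: [0.3987, -0.1861, 0.2345]
eef_rot: [0.025, 1.0, 0.001, 0.001]
contact_force: [0.2, 1.5, -0.1]
opening: 0.999
finger_force: 0.0
```

Run:
```python
from h import *
a,c=snap('wrist','w7');go([.355,-.258,.1],87)
cv2.imwrite('pics/w7.png',cv2.resize(a,(800,600)))
```

```text
pos [ 0.3985 -0.1848  0.2347] yaw 87.3 shift [ 0.0403 -0.0754  0.1345] rot [0.002 0.002 0.006] q [ 0.92  0.51 -0.9   2.03  0.54  0.85  1.24] F [0.2 0.4 0. ]
```

View pics/w7.png

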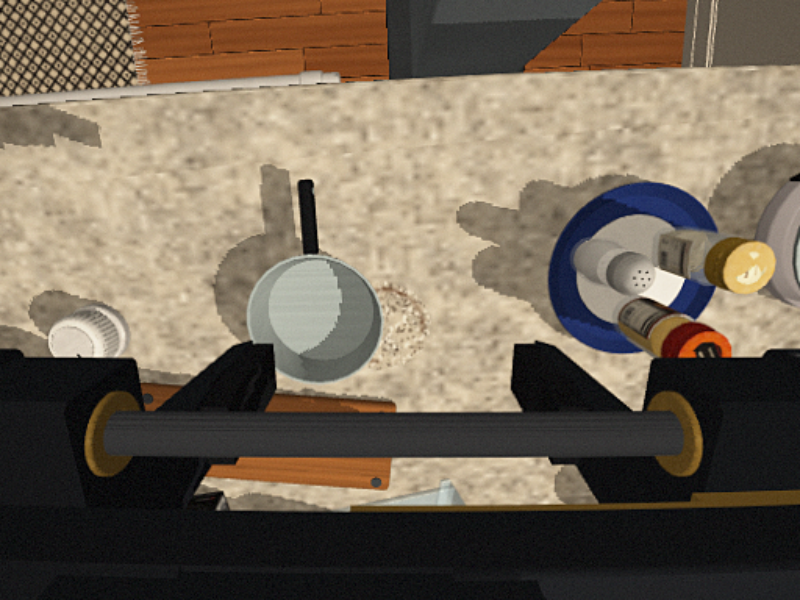

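Pan rim centre is about (315,318); the handle runs from (310,252) to (305,180).

Run:
```python
from h import *
W=cam('wrist',np.load('pics/w7.npy'));P=lambda u,v:((u+.5)*.64-.5,(v+.5)*.64-.5)
c=onz(W,P(315,318),.038);e=onz(W,P(306,181),.038);b=onz(W,P(310,250),.038)
print(c,e,b,np.linalg.norm(c-e),np.degrees(np.arctan2(*(e-c)[1::-1])))
u=(e-c)/np.linalg.norm(e-c);g=c+.1*u;print('grip',g)
go([g[0],g[1],.06],np.degrees(np.arctan2(u[1],u[0]))-90)
```

```text
[ 0.4543 -0.262   0.038 ] [ 0.3299 -0.2576  0.038 ] [ 0.3899 -0.2601  0.038 ] 0.12445698899564615 178.0042329121016
grip [ 0.3543 -0.2585  0.038 ]
pos [ 0.3985 -0.1848  0.2347] yaw 87.3 shift [ 0.041  -0.076   0.1745] rot [ 0.002  0.002 -0.012] q [ 0.92  0.51 -0.9   2.03  0.54  0.85  1.24] F [0.2 0.4 0. ]
```

Emit:
carry_out(
  plan=[
    {"xyz":[0.018,-0.034,0.0],"rot":[0,0,-0.012],"grip":0},
    {"xyz":[0.036,-0.067,0.0],"rot":[0,0,-0.012],"grip":0},
    {"xyz":[0.039,-0.076,0.03],"rot":[0,0,-0.012],"grip":0},
    {"xyz":[0.039,-0.076,0.07],"rot":[0,0,-0.012],"grip":0},
    {"xyz":[0.039,-0.076,0.11],"rot":[0,0,-0.012],"grip":0},
    {"xyz":[0.039,-0.076,0.15],"rot":[0,0,-0.012],"grip":60},
    {"xyz":[0.039,-0.076,0.19],"rot":[0,0,-0.012],"grip":90},
    {"xyz":[0.039,-0.076,0.2],"rot":[0,0,-0.012],"grip":110},
  ],
)

```text
clock: 22.75
tool_pos: [0.3544, -0.2563, 0.0312]
eef_rot: [0.016, 1.0, 0.003, -0.002]
contact_force: [-0.2, -0.6, -0.2]
opening: 0.8
finger_force: 0.0
```

Run:
```python
from h import *
go([.356,-.2585,-.022],88);print(r.get_state()['opening'])
```

```text
pos [ 0.3544 -0.2563  0.0312] yaw 88.2 shift [-0.0019 -0.0025  0.0531] rot [ 0.006 -0.004  0.004] q [ 0.8   0.83 -0.44  2.23  1.17  0.35  0.88] F [-0.2 -0.6 -0.2]
0.7999442520912926
```

Emit:
carry_out(
  plan=[
    {"xyz":[-0.0019,-0.0025,0.015],"rot":[0.006,-0.004,0],"grip":110},
    {"xyz":[-0.0019,-0.0025,0.03],"rot":[0.006,-0.004,0],"grip":110},
    {"xyz":[-0.0019,-0.0025,0.042],"rot":[0.006,-0.004,0],"grip":110},
    {"xyz":[-0.0019,-0.0025,0.051],"rot":[0.006,-0.004,0],"grip":110},
    {"xyz":[-0.0019,-0.0025,0.053],"rot":[0.006,-0.004,0],"grip":110},
    {"xyz":[-0.0019,-0.0025,0.053],"rot":[0.006,-0.004,0],"grip":110},
  ],
)

```text
clock: 23.25
tool_pos: [0.3584, -0.2605, -0.0182]
eef_rot: [0.016, 1.0, -0.002, 0.003]
contact_force: [-0.4, -0.3, -0.5]
opening: 0.568
finger_force: 0.0
```

Run:
```python
from h import *
go([.356,-.2585,-.022],88);print(r.get_state()['opening'])
```

```text
pos [ 0.3584 -0.2605 -0.0182] yaw 88.1 shift [0.0025 0.002  0.0038] rot [-0.003  0.006  0.002] q [ 0.71  0.92 -0.31  2.24  1.59  0.24  0.48] F [-0.4 -0.3 -0.5]
0.5683004529854475
```

Emit:
carry_out(
  plan=[
    {"xyz":[0.001,0.002,0.004],"rot":[0,0,0],"grip":110},
    {"xyz":[0.001,0.002,0.005],"rot":[0,0,0],"grip":255},
    {"xyz":[0.001,0.002,0.005],"rot":[0,0,0],"grip":255},
    {"xyz":[0.001,0.002,0.005],"rot":[0,0,0],"grip":255},
    {"xyz":[0.001,0.002,0.005],"rot":[0,0,0],"grip":255},
    {"xyz":[0.001,0.002,0.005],"rot":[0,0,0],"grip":255},
    {"xyz":[0.001,0.002,0.005],"rot":[0,0,0],"grip":255},
    {"xyz":[0.001,0.002,0.005],"rot":[0,0,0],"grip":255},
  ],
  squeeze=50,
)

```text
clock: 23.92
tool_pos: [0.357, -0.2606, -0.0228]
eef_rot: [0.018, 1.0, -0.003, 0.003]
contact_force: [-0.3, 0.3, 1.8]
opening: 0.133
finger_force: 50.0
```

Emit:
carry_out(
  plan=[
    {"xyz":[0,0,0],"rot":[0,0,0],"grip":255},
    {"xyz":[0,0,0],"rot":[0,0,0],"grip":255},
    {"xyz":[0,0,0],"rot":[0,0,0],"grip":255},
  ],
)

```text
clock: 24.17
tool_pos: [0.357, -0.2606, -0.0229]
eef_rot: [0.018, 1.0, -0.003, 0.003]
contact_force: [0.2, 1.0, 2.9]
opening: 0.132
finger_force: 50.0
```

Run:
```python
from h import *
go([.40,-.122,-.01],88);print(r.get_state()['opening'],r.get_state()['finger_force'])
```

```text
pos [ 0.357  -0.2606 -0.0229] yaw 87.9 shift [-0.0381  0.14   -0.0134] rot [-0.005  0.006 -0.001] q [ 0.73  0.93 -0.33  2.25  1.64  0.26  0.42] F [0.2 1.  2.9]
0.13241768483996727 49.97264552861452
```

Emit:
carry_out(
  plan=[
    {"xyz":[0,0,-0.012],"rot":[0,0,0],"grip":255},
    {"xyz":[-0.003,0.01,-0.013],"rot":[0,0,0],"grip":255},
    {"xyz":[-0.01,0.037,-0.013],"rot":[0,0,0],"grip":255},
    {"xyz":[-0.018,0.067,-0.013],"rot":[0,0,0],"grip":255},
    {"xyz":[-0.026,0.097,-0.013],"rot":[0,0,0],"grip":255},
    {"xyz":[-0.035,0.127,-0.013],"rot":[0,0,0],"grip":255},
    {"xyz":[-0.038,0.14,-0.013],"rot":[0,0,0],"grip":255},
    {"xyz":[-0.038,0.14,-0.013],"rot":[0,0,0],"grip":255},
  ],
)

```text
clock: 24.83
tool_pos: [0.4014, -0.1175, -0.0107]
eef_rot: [0.015, 1.0, -0.001, 0.003]
contact_force: [0.3, -0.3, -1.7]
opening: 0.133
finger_force: 50.0
```

Run:
```python
from h import *
go([.529,-.096,-.011],88);print(r.get_state()['opening'],r.get_state()['finger_force'])
a,_=snap('scene','s8');b,_=snap('wrist','w8')
cv2.imwrite('pics/m8.png',np.vstack([np.hstack([cv2.resize(a[150:330,210:450],(800,600))[:400]*1])[:,:800],np.hstack([cv2.resize(b,(267,200)),np.zeros((200,533,3),np.uint8)])]))
```

```text
pos [ 0.4014 -0.1175 -0.0107] yaw 88.3 shift [-0.1269  0.0253  0.0012] rot [-0.001  0.007  0.005] q [ 0.49  0.94 -0.51  2.31  1.67  0.41  0.03] F [ 0.3 -0.3 -1.7]
0.13273021536163981 49.973056968301535
```

View pics/m8.png

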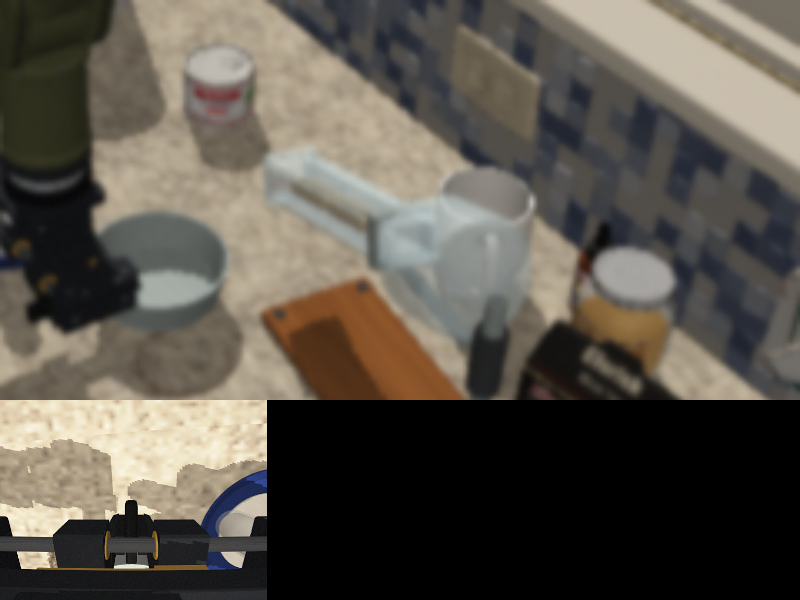

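The pan is held level; the neck's mouth end shows at crop (265-310, 148-205). I'll check the predicted mouth corners against it.

Run:
```python
from h import *
from scipy.optimize import least_squares
S=cam('scene');Tp=cam('top')
y=np.array([.1131,.9936]);x=np.array([y[1],-y[0]]);O=np.array([.6119,-.2516])
L=lambda a,b,z:np.array([*(O+a*x+b*y),z])
for yy in(.10,.11,.12,.13):
  print(yy,'nearlow',proj(S,L(-.022,yy,.082))[0],'neartop',proj(S,L(-.022,yy+.013,.116))[0],'fartop',proj(S,L(.022,yy+.013,.116))[0],'top: ',proj(Tp,L(-.022,yy+.013,.116))[0],proj(Tp,L(.022,yy+.013,.116))[0])
print('obs scene (290.1,210),(289.5,197.1),(303,194.4); top (265.5,174),(265.5,157)')
```

```text
0.1 nearlow [290.3873 212.2389] neartop [288.7578 200.8494] fartop [301.7708 196.864 ] top:  [265.7447 172.1821] [266.7206 158.7603]
0.11 nearlow [288.7817 210.28  ] neartop [287.1476 198.9342] fartop [300.1102 194.9898] top:  [262.5644 171.9435] [263.5641 158.5245]
0.12 nearlow [287.1927 208.3414] neartop [285.5543 197.0389] fartop [298.4668 193.1349] top:  [259.3844 171.7053] [260.4079 158.2892]
0.13 nearlow [285.6201 206.4228] neartop [283.9776 195.1634] fartop [296.8403 191.299 ] top:  [256.205  171.4674] [257.2523 158.0546]
obs scene (290.1,210),(289.5,197.1),(303,194.4); top (265.5,174),(265.5,157)
```

Emit:
carry_out(
  plan=[
    {"xyz":[-0.02,0.003,0],"rot":[0,0.003,0],"grip":255},
    {"xyz":[-0.045,0.006,0],"rot":[0,0.005,0],"grip":255},
    {"xyz":[-0.07,0.01,0],"rot":[0,0.007,0],"grip":255},
    {"xyz":[-0.095,0.013,0],"rot":[0,0.007,0],"grip":255},
    {"xyz":[-0.118,0.016,0],"rot":[0,0.007,0],"grip":255},
    {"xyz":[-0.129,0.0174,0],"rot":[0,0.007,0],"grip":255},
    {"xyz":[-0.129,0.0174,0.005],"rot":[0,0.007,0],"grip":255},
    {"xyz":[-0.129,0.0174,0.009],"rot":[0,0.007,0],"grip":255},
  ],
)

```text
clock: 25.6
tool_pos: [0.5281, -0.1115, -0.0197]
eef_rot: [0.019, 1.0, -0.004, -0.001]
contact_force: [-0.9, -1.0, -1.6]
opening: 0.128
finger_force: 50.0
```

Emit:
carry_out(
  plan=[
    {"xyz":[0,0,0.001],"rot":[0,0,0],"grip":255},
    {"xyz":[0,0,0.002],"rot":[0,0,0],"grip":255},
    {"xyz":[0,0,0.002],"rot":[0,0,0],"grip":255},
  ],
)

```text
clock: 25.85
tool_pos: [0.5276, -0.1104, -0.0213]
eef_rot: [0.018, 1.0, -0.003, -0.002]
contact_force: [-0.7, -0.6, -0.7]
opening: 0.128
finger_force: 50.0
```

Run:
```python
from h import *
go([.531,-.104,-.0225],88);print(r.get_state()['opening'],r.get_state()['finger_force'])
```

```text
pos [ 0.5276 -0.1104 -0.0213] yaw 87.9 shift [-0.0031  0.0065  0.0012] rot [-0.007 -0.004 -0.002] q [ 0.43  0.99 -0.54  1.94  1.05  0.53  0.66] F [-0.7 -0.6 -0.7]
0.12812362888415044 49.98954093083739
```

Emit:
carry_out(
  plan=[
    {"xyz":[-0.003,0.0065,0.0],"rot":[-0.005,0,0],"grip":255},
    {"xyz":[-0.003,0.0065,0.0015],"rot":[-0.005,0,0],"grip":255},
    {"xyz":[-0.003,0.0065,0.002],"rot":[-0.005,0,0],"grip":255},
    {"xyz":[-0.003,0.0065,0.002],"rot":[-0.005,0,0],"grip":255},
  ],
)

```text
clock: 26.18
tool_pos: [0.5332, -0.1022, -0.0227]
eef_rot: [0.017, 1.0, 0.0, -0.0]
contact_force: [-1.4, 0.8, 0.8]
opening: 0.132
finger_force: 50.0
```

Emit:
carry_out(
  plan=[
    {"xyz":[0,0,0.001],"rot":[0,0,0],"grip":255},
    {"xyz":[0,0,0.001],"rot":[0,0,0],"grip":255},
    {"xyz":[0,0,0.001],"rot":[0,0,0],"grip":255},
  ],
)

```text
clock: 26.43
tool_pos: [0.533, -0.1023, -0.0231]
eef_rot: [0.018, 1.0, 0.0, -0.0]
contact_force: [-1.4, 1.6, 7.4]
opening: 0.131
finger_force: 50.0
```

Emit:
carry_out(
  plan=[
    {"xyz":[0,0,0],"rot":[0,0,0],"grip":255},
    {"xyz":[0,0,-0.001],"rot":[0,0,0],"grip":120},
    {"xyz":[0,0,-0.001],"rot":[0,0,0],"grip":120},
    {"xyz":[0,0,-0.001],"rot":[0,0,0],"grip":120},
    {"xyz":[0,0,-0.001],"rot":[0,0,0],"grip":120},
    {"xyz":[0,0,-0.001],"rot":[0,0,0],"grip":120},
    {"xyz":[0,0,-0.001],"rot":[0,0,0],"grip":120},
    {"xyz":[0,0,-0.001],"rot":[0,0,0],"grip":120},
  ],
)

```text
clock: 27.1
tool_pos: [0.5326, -0.1031, -0.023]
eef_rot: [0.018, 1.0, -0.0, -0.001]
contact_force: [-0.2, -0.8, -0.2]
opening: 0.529
finger_force: 0.0
```

Emit:
carry_out(
  plan=[
    {"xyz":[0,0,-0.015],"rot":[0,0,0],"grip":120},
    {"xyz":[0,0,-0.04],"rot":[0,0,0],"grip":120},
    {"xyz":[0.01,0,-0.08],"rot":[0,0,0],"grip":255},
    {"xyz":[0.03,0,-0.12],"rot":[0,0,0],"grip":255},
    {"xyz":[0.05,0,-0.16],"rot":[0,0,0],"grip":255},
    {"xyz":[0.06,0,-0.2],"rot":[0,0,0],"grip":255},
    {"xyz":[0.06,0,-0.22],"rot":[0,0,0],"grip":255},
    {"xyz":[0.06,0,-0.22],"rot":[0,0,0],"grip":255},
  ],
)

```text
clock: 27.77
tool_pos: [0.4752, -0.1004, 0.2019]
eef_rot: [0.018, 1.0, -0.001, 0.004]
contact_force: [0.2, 0.0, -0.7]
opening: 0.103
finger_force: 0.0
```

```bash
cat >> h.py <<'E'
def go2(p,yaw,ty):
    "as go, then tilted by ty about tool y"
    T=tool();y=np.array([np.cos(np.radians(yaw)),np.sin(np.radians(yaw)),0]);z=np.array([0,0,-1.]);D=np.stack([np.cross(y,z),y,z],1)@R.from_rotvec([0,ty,0]).as_matrix()
    print('pos',T[:3,3].round(4),'shift',(T[:3,:3].T@(np.array(p)-T[:3,3])).round(4),'rot',R.from_matrix(T[:3,:3].T@D).as_rotvec().round(3),'zaxis',T[:3,2].round(3))
E
python3 - <<'E'
from h import *
a,c=snap('wrist','w9');print(r.get_state()['opening'])
go2([.47,-.23,.19],83.5,-.2);go2([.485,-.352,.149],83.5,-.2)
t,_=snap('top','t9')
cv2.imwrite('pics/m9.png',np.hstack([cv2.resize(a,(400,300)),cv2.resize(t[110:230,250:410],(400,300))]))
E
```

```text
0.05310610564665703
pos [ 0.4745 -0.1009  0.1995] shift [-0.0002 -0.1291  0.0097] rot [ 0.006 -0.195  0.077] zaxis [ 0.004 -0.002 -1.   ]
pos [ 0.4745 -0.1009  0.1995] shift [-0.0195 -0.2504  0.051 ] rot [ 0.006 -0.195  0.077] zaxis [ 0.004 -0.002 -1.   ]
```

View pics/m9.png

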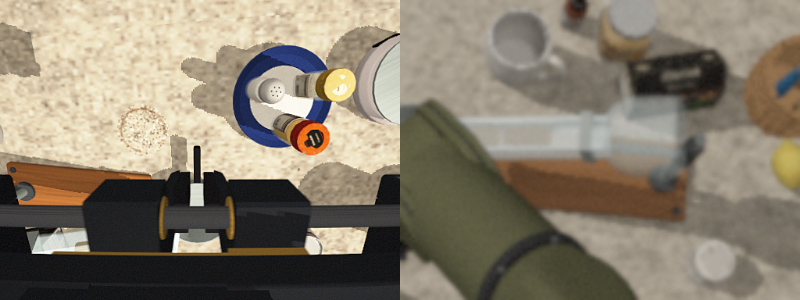

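The pan sits under the neck with its handle toward the robot, and the bottle body shows in the top crop at (648,128). I'm moving to the pre-tap pose, away from the glass.

Emit:
carry_out(
  plan=[
    {"xyz":[0,-0.04,0.0],"rot":[0,-0.1,0.04],"grip":255},
    {"xyz":[0,-0.08,0.0],"rot":[0.006,-0.195,0.077],"grip":255},
    {"xyz":[0,-0.12,0.0],"rot":[0.006,-0.195,0.077],"grip":255},
    {"xyz":[0,-0.16,0.01],"rot":[0.006,-0.195,0.077],"grip":255},
    {"xyz":[0,-0.2,0.02],"rot":[0.006,-0.195,0.077],"grip":255},
    {"xyz":[0,-0.235,0.035],"rot":[0.006,-0.195,0.077],"grip":255},
    {"xyz":[-0.01,-0.25,0.051],"rot":[0.006,-0.195,0.077],"grip":255},
    {"xyz":[-0.01,-0.25,0.051],"rot":[0.006,-0.195,0.077],"grip":255},
  ],
)

```text
clock: 28.53
tool_pos: [0.4711, -0.3552, 0.1407]
eef_rot: [0.06, 0.994, -0.004, 0.094]
contact_force: [0.8, 0.3, -0.0]
opening: 0.002
finger_force: 0.0
```

Run:
```python
from h import *
Tp=cam('top');print('body centre',onz(Tp,(349.2,161.2),.193))
T=tool();print('tip',T[:3,3]-.037*T[:3,2])
go2([.485,-.352,.149],83.5,-.2)
d=np.array([.9936,-.1131,0]);print('stand +x in tool',(T[:3,:3].T@d).round(3),'F',r.get_state()['contact_force'].round(1))
```

```text
body centre [ 0.6079 -0.3852  0.193 ]
tip [ 0.4642 -0.3545  0.177 ]
pos [ 0.4711 -0.3552  0.1407] shift [-0.0147  0.0049 -0.0056] rot [ 0.002 -0.012 -0.008] zaxis [ 0.186 -0.02  -0.982]
stand +x in tool [-0.982  0.008  0.187] F [ 0.8  0.3 -0. ]
```

Emit:
carry_out(
  plan=[
    {"xyz":[-0.025,-0.001,0.0],"rot":[0,0,0],"grip":255},
    {"xyz":[-0.045,-0.0016,0.001],"rot":[0,0,0],"grip":255},
    {"xyz":[-0.0506,-0.0016,0.0015],"rot":[0,0,0],"grip":255},
    {"xyz":[-0.0506,-0.0016,0.0015],"rot":[0,0,0],"grip":255},
  ],
)

```text
clock: 28.87
tool_pos: [0.5249, -0.3561, 0.154]
eef_rot: [0.055, 0.994, -0.004, 0.097]
contact_force: [-0.1, 0.8, -0.6]
opening: 0.005
finger_force: 0.0
```

Emit:
carry_out(
  plan=[
    {"xyz":[-0.004,0,0.0008],"rot":[0,0,0],"grip":255},
    {"xyz":[-0.008,0,0.0015],"rot":[0,0,0],"grip":255},
    {"xyz":[-0.012,0,0.0023],"rot":[0,0,0],"grip":255},
    {"xyz":[-0.012,0,0.0023],"rot":[0,0,0],"grip":255},
  ],
)

```text
clock: 29.2
tool_pos: [0.5358, -0.3595, 0.1546]
eef_rot: [0.056, 0.994, -0.005, 0.097]
contact_force: [-0.4, -0.1, -0.1]
opening: 0.007
finger_force: 0.0
```

Emit:
carry_out(
  plan=[
    {"xyz":[-0.003,0,0.0006],"rot":[0,0,0],"grip":255},
    {"xyz":[-0.006,0,0.0011],"rot":[0,0,0],"grip":255},
    {"xyz":[-0.006,0,0.0011],"rot":[0,0,0],"grip":255},
  ],
)

```text
clock: 29.45
tool_pos: [0.5421, -0.3603, 0.1549]
eef_rot: [0.056, 0.994, -0.005, 0.097]
contact_force: [-0.3, 0.2, -0.4]
opening: 0.007
finger_force: 0.0
```

Emit:
carry_out(
  plan=[
    {"xyz":[-0.002,0,0.0045],"rot":[0,0,0],"grip":255},
    {"xyz":[-0.005,0,0.005],"rot":[0,0,0],"grip":255},
    {"xyz":[-0.005,0,0.005],"rot":[0,0,0],"grip":255},
  ],
)

```text
clock: 29.7
tool_pos: [0.5478, -0.3608, 0.1504]
eef_rot: [0.056, 0.994, -0.005, 0.097]
contact_force: [0.3, -0.4, 0.7]
opening: 0.005
finger_force: 0.0
```

Emit:
carry_out(
  plan=[
    {"xyz":[-0.002,0,0.0004],"rot":[0,0,0],"grip":255},
    {"xyz":[-0.004,0,0.0008],"rot":[0,0,0],"grip":255},
    {"xyz":[-0.004,0,0.0008],"rot":[0,0,0],"grip":255},
  ],
)

```text
clock: 29.95
tool_pos: [0.5509, -0.3609, 0.1503]
eef_rot: [0.056, 0.994, -0.005, 0.096]
contact_force: [-1.6, 0.0, -0.7]
opening: 0.005
finger_force: 1.1
```

Emit:
carry_out(
  plan=[
    {"xyz":[-0.002,0,0.0004],"rot":[0,0,0],"grip":255},
    {"xyz":[-0.004,0,0.0008],"rot":[0,0,0],"grip":255},
    {"xyz":[-0.004,0,0.0008],"rot":[0,0,0],"grip":255},
  ],
)

```text
clock: 30.2
tool_pos: [0.5537, -0.3604, 0.1499]
eef_rot: [0.056, 0.994, -0.004, 0.094]
contact_force: [-6.7, 3.8, 1.3]
opening: 0.006
finger_force: 3.2
```

Contact with the bottle is at TCP x ≈ 0.549. First tap: back off, strike at ~0.2 m/s to ~6.5 mm past contact, draw back.

Emit:
carry_out(
  plan=[
    {"xyz":[0.015,0,-0.003],"rot":[0,0,0],"grip":255},
    {"xyz":[0.0304,0,-0.0058],"rot":[0,0,0],"grip":255},
    {"xyz":[0.0304,0,-0.0058],"rot":[0,0,0],"grip":255},
    {"xyz":[0.0304,0,-0.0058],"rot":[0,0,0],"grip":255},
    {"xyz":[0.0142,0,-0.0027],"rot":[0,0,0],"grip":255},
    {"xyz":[-0.001,0,0.0002],"rot":[0,0,0],"grip":255},
    {"xyz":[0.0304,0,-0.0058],"rot":[0,0,0],"grip":255},
    {"xyz":[0.0304,0,-0.0058],"rot":[0,0,0],"grip":255},
  ],
)

```text
clock: 30.87
tool_pos: [0.5213, -0.3577, 0.1492]
eef_rot: [0.056, 0.994, -0.005, 0.094]
contact_force: [-1.8, -0.2, -0.6]
opening: 0.006
finger_force: 0.0
```

Run:
```python
from h import *
print(r.get_state()['tool_pos'],r.get_state()['contact_force'])
for n in('scene','top'): snap(n,n+'_tap1')
# golden colour inside neck region / in pan: compare before (s8 for scene)
a=cv2.imread('pics/raw_s8.png').astype(int);b=cv2.imread('pics/raw_scene_tap1.png').astype(int)
d=np.abs(a-b).sum(2)[190:235,285:330];print((d>40).sum(1))
for nm in('raw_s8','raw_scene_tap1'):
    im=cv2.imread(f'pics/{nm}.png')
    print(nm,[tuple(int(v) for v in im[y,x]) for x,y in [(294,206),(298,207),(302,210),(306,212),(310,215),(314,217),(318,220)]])
```

```text
[ 0.5213 -0.3577  0.1492] [-1.7949 -0.2003 -0.6137]
[38 38 39 40 41 42 43 43 43 43 43 43 42 40 39 39 40 41 43 45 45 41 42 44
 44 43 44 44 44 44 44 44 44 43 45 45 45 45 45 45 45 45 45 45 45]
raw_s8 [(138, 145, 145), (100, 112, 117), (115, 124, 126), (109, 121, 126), (128, 135, 134), (122, 130, 131), (143, 147, 145)]
raw_scene_tap1 [(27, 24, 23), (18, 16, 15), (22, 20, 19), (19, 17, 16), (20, 18, 16), (20, 19, 18), (20, 19, 17)]
```

Emit:
carry_out(
  plan=[
    {"xyz":[0,0,0],"rot":[0,0,0],"grip":255},
    {"xyz":[0,0,0],"rot":[0,0,0],"grip":255},
    {"xyz":[-0.0162,0,0.0031],"rot":[0,0,0],"grip":255},
    {"xyz":[-0.0314,0,0.006],"rot":[0,0,0],"grip":255},
  ],
)

```text
clock: 31.3
tool_pos: [0.5546, -0.3613, 0.15]
eef_rot: [0.057, 0.994, -0.004, 0.094]
contact_force: [-8.9, 6.7, 2.6]
opening: 0.006
finger_force: 4.6
```

Emit:
carry_out(
  plan=[
    {"xyz":[0.0314,0,-0.006],"rot":[0,0,0],"grip":255},
    {"xyz":[0.0314,0,-0.006],"rot":[0,0,0],"grip":255},
    {"xyz":[0.0314,0,-0.006],"rot":[0,0,0],"grip":255},
    {"xyz":[0.0314,0,-0.006],"rot":[0,0,0],"grip":255},
    {"xyz":[0.0314,0,-0.006],"rot":[0,0,0],"grip":255},
    {"xyz":[0.0314,0,-0.006],"rot":[0,0,0],"grip":255},
    {"xyz":[0.0152,0,-0.0029],"rot":[0,0,0],"grip":255},
    {"xyz":[0.0,0,0.0],"rot":[0,0,0],"grip":255},
  ],
)

```text
clock: 31.97
tool_pos: [0.555, -0.3614, 0.1501]
eef_rot: [0.057, 0.994, -0.004, 0.095]
contact_force: [-7.0, 6.5, 3.5]
opening: 0.002
finger_force: 4.7
```

Emit:
carry_out(
  plan=[
    {"xyz":[0.0314,0,-0.006],"rot":[0,0,0],"grip":255},
    {"xyz":[0.0314,0,-0.006],"rot":[0,0,0],"grip":255},
    {"xyz":[0.0314,0,-0.006],"rot":[0,0,0],"grip":255},
    {"xyz":[0.0314,0,-0.006],"rot":[0,0,0],"grip":255},
    {"xyz":[0.0314,0,-0.006],"rot":[0,0,0],"grip":255},
  ],
)

```text
clock: 32.38
tool_pos: [0.5259, -0.3586, 0.151]
eef_rot: [0.056, 0.994, -0.005, 0.098]
contact_force: [0.0, -0.2, 1.1]
opening: 0.005
finger_force: 0.0
```

Run:
```python
from h import *
snap('wrist','wt');snap('top','tt');print(r.get_state()['contact_force'])
for n in ('raw_t9','raw_top_tap1','raw_tt'):
    im=cv2.imread(f'pics/{n}.png').astype(int)
    ref=cv2.imread('pics/raw_top0.png').astype(int)
    d=np.abs(im-ref).sum(2)
    print(n,'diff neck',(d[158:174,266:330]>60).sum(0))
```

```text
[-0.1126 -0.3061  0.0765]
raw_t9 diff neck [16 16 16 16 16 16 16 16 15 14 13 12 11 10  9  8  7  6  5  2  0  0  0  0
  0  0  0  0  0  0  0  0  0  0  0  0  0  0  0  0  0  0  0  0  0  0  0  0
  0  0  0  0  0  0  0  0  0  0  0  0  0  0  0  0]
raw_top_tap1 diff neck [ 2  1  1  0  2  7  8  7  8 10 13 13 12 11 12 12 12 12 10  9  8  7  4  4
  4  5  4  3  5  5  3  4  4  5  5  1  3  3  3  3  7  8  8  7  3  1  0  0
  0  0  0  0  0  0  0  0  1  1  1  1  0  0  0  0]
raw_tt diff neck [0 0 0 0 0 5 6 6 8 6 7 8 8 8 7 8 7 7 7 7 7 8 6 5 1 4 6 7 7 7 6 7 7 7 7 7 7
 7 7 7 7 7 7 7 1 0 0 0 0 0 0 0 0 0 0 0 0 0 0 0 0 0 0 0]
```

Run:
```python
from h import *
for n in ('raw_top0','raw_tt'):
    im=cv2.cvtColor(cv2.imread(f'pics/{n}.png'),cv2.COLOR_BGR2LAB).astype(int)
    print(n,'neck L,b', [(int(im[163:168,c:c+3,0].mean()),int(im[163:168,c:c+3,2].mean())-128) for c in range(266,336,4)])
Tp=cam('top')
pc=proj(Tp,[.6305,-.104,.02])[0];print('pan px',pc)
im=cv2.cvtColor(cv2.imread('pics/raw_tt.png'),cv2.COLOR_BGR2LAB).astype(int)
x,y=pc.astype(int);print((im[y-22:y+23:3,x-24:x+25:3,2]-128));print(im[y-22:y+23:3,x-24:x+25:3,0])
```

```text
raw_top0 neck L,b [(184, 1), (174, 3), (162, 5), (162, 6), (162, 6), (163, 6), (166, 4), (162, 6), (161, 6), (160, 6), (162, 6), (177, 3), (182, 2), (181, 3), (160, 2), (177, 1), (178, 1), (157, 4)]
raw_tt neck L,b [(190, 0), (195, 0), (191, 0), (190, 0), (191, 1), (188, 2), (188, 2), (189, 2), (188, 2), (188, 2), (188, 2), (188, 2), (189, 3), (187, 3), (166, 2), (183, 1), (183, 1), (162, 3)]
pan px [254.8184 171.8934]
[[ 9  8  9  9 10 10  9 10  9 10  9  9  8  9 10 10  9]
 [ 8  9  9  9  9 10  6  5  3  3  6  7  9 10 10  9 10]
 [10  9  9  9  8  3  3  2  3  3  1  3  1  5  7  7  8]
 [ 9 10 10  8  2  3  9  1  3  3  3  1  0  0  1  2  2]
 [10 10  9  3  2 14 24 21  2  2  3  3  1  1  1  1  1]
 [ 9  9  8  2  2  9 28 28 16  3  2  2  1  0  0  0  1]
 [ 9  9  7  2  2  3 17 28 27 14  3  2  1  0 -1  1  1]
 [ 9 10  6  2  5 15  2 21 27 27  7  3  1  0  0  1  1]
 [ 9  9  8  5 22 26 14  3 22 19  3  3  3  1  2  3  5]
 [ 9 10  9  1 12 26 27 12  3  2  3  3  3  2  2  7  7]
 [ 9  9 10  6  2 20 28 27  9  2  3  3  2  3  5  7  8]
 [ 9  9  9  9  4  3 25 27 25  3  4  4  4  4  7  8  7]
 [ 9  8  9  9  9  6  3 23  5 
[... 499 characters left out ...]
152  91 101 103 155 158 131 150 153 157 194 192 195 190 190]
 [158 154 153  92 114 114 129 159 154 128 152 161 193 196 190 193 190]
 [153 154 149  98 109 123 115 138 158 153 125 156 156 178 167 165 166]
 [159 166 146  92 119 154 129 150 141 123 115 123 151 159 147 133 127]
 [161 155 156 100 102 156 157 128 152 142 135 156 157 152 141 110 109]
 [154 152 156 149 110 123 159 158 127 153 154 158 157 152 134 115 111]
 [156 156 161 161 127 110 146 160 150 121 156 157 154 138 118 114 120]
 [161 155 160 156 149 148 119 136 116 114 145 149 133 123 119 109 114]
 [154 157 154 149 145 156 150 138 100 118 124 120 122 125 122 112 123]
 [154 155 158 155 144 144 159 148  88  83 122 118 118 121 125 106 120]]
```

Numbers from the top image: the neck has emptied, and two golden bars (b≈27) lie inside the pan. I'll retreat and go to look at the pan.

Emit:
carry_out(
  plan=[
    {"xyz":[0.03,0.01,-0.03],"rot":[0,0.05,0],"grip":255},
    {"xyz":[0.04,0.04,-0.06],"rot":[0,0.1,0],"grip":255},
    {"xyz":[0.04,0.08,-0.09],"rot":[0,0.19,0.06],"grip":120},
    {"xyz":[0.04,0.12,-0.1],"rot":[0,0.19,0.06],"grip":120},
    {"xyz":[0.03,0.16,-0.1],"rot":[0,0.19,0.06],"grip":120},
    {"xyz":[0.02,0.2,-0.1],"rot":[0,0.19,0.06],"grip":120},
    {"xyz":[0.01,0.24,-0.1],"rot":[0,0.19,0.06],"grip":120},
    {"xyz":[0.01,0.28,-0.1],"rot":[0,0.19,0.06],"grip":120},
  ],
)

```text
clock: 33.15
tool_pos: [0.5287, -0.0814, 0.2478]
eef_rot: [0.087, 0.996, 0.004, 0.004]
contact_force: [0.7, -0.4, -0.1]
opening: 0.435
finger_force: 0.0
```

Run:
```python
from h import *
go([.56,-.03,.25],87)
```

```text
pos [ 0.5287 -0.0814  0.2478] yaw 80.0 shift [-0.0219  0.0561 -0.0016] rot [ 0.007  0.007 -0.121] q [ 0.59  0.62 -0.87  1.76  0.55  1.01  0.91] F [ 0.7 -0.4 -0.1]
```

Emit:
carry_out(
  plan=[
    {"xyz":[-0.0219,0.03,-0.001],"rot":[0.007,0.007,-0.06],"grip":120},
    {"xyz":[-0.0219,0.056,-0.001],"rot":[0.007,0.007,-0.121],"grip":120},
    {"xyz":[-0.0219,0.056,-0.001],"rot":[0.007,0.007,-0.121],"grip":120},
    {"xyz":[-0.0219,0.056,-0.001],"rot":[0.007,0.007,-0.121],"grip":120},
  ],
)

```text
clock: 33.48
tool_pos: [0.5581, -0.0298, 0.2486]
eef_rot: [0.024, 1.0, 0.0, -0.001]
contact_force: [0.7, -0.6, 0.2]
opening: 0.531
finger_force: 0.0
```

Run:
```python
from h import *
a,c=snap('wrist','w10');print(np.load('pics/w10.npy')[:3,3])
cv2.imwrite('pics/w10.png',cv2.resize(a,(800,600)))
```

```text
[ 0.5581 -0.0298  0.2486]
```

View pics/w10.png

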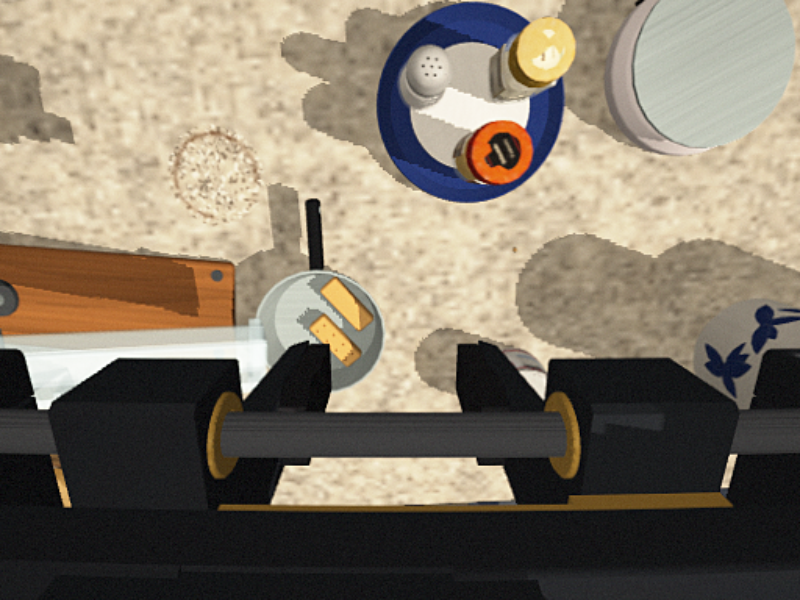

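Both shortbread fingers lie in the pan: rim centre ~(320,331), handle from (318,268) to (313,200). All three containers stand upright, and the platform is centred near (715,70).

Run:
```python
from h import *
W=cam('wrist',np.load('pics/w10.npy'));P=lambda u,v:((u+.5)*.64-.5,(v+.5)*.64-.5)
c=onz(W,P(320,331),.038);e=onz(W,P(313.5,200),.038);b=onz(W,P(317,268),.038)
print(c,e,b,np.linalg.norm(c-e))
u=(c-e)/np.linalg.norm(c-e);u2=(b-e)/np.linalg.norm(b-e);print(u,u2);g=e+.03*u;print('grip',g,'pan c from handle',e+.13*u)
print('plat',onz(W,P(715,70),.048))
go([g[0],g[1],.03],np.degrees(np.arctan2(u[1],u[0]))+90)
```

```text
[ 0.631  -0.1049  0.038 ] [ 0.5055 -0.0992  0.038 ] [ 0.5682 -0.1019  0.038 ] 0.12569671762389797
[ 0.9989 -0.0459  0.    ] [ 0.9991 -0.0431  0.    ]
grip [ 0.5354 -0.1005  0.038 ] pan c from handle [ 0.6353 -0.1051  0.038 ]
plat [0.4131 0.2476 0.048 ]
pos [ 0.5577 -0.032   0.2483] yaw 87.0 shift [ 0.018  -0.0694  0.2184] rot [-0.001 -0.003 -0.006] q [ 0.48  0.66 -0.89  1.68  0.57  1.08  0.93] F [-0.5 -0.9 -0.5]
```

Emit:
carry_out(
  plan=[
    {"xyz":[0.01,-0.035,0.0],"rot":[0,0,0],"grip":120},
    {"xyz":[0.0203,-0.068,0.0],"rot":[0,0,0],"grip":120},
    {"xyz":[0.0203,-0.0694,0.04],"rot":[0,0,0],"grip":120},
    {"xyz":[0.0203,-0.0694,0.08],"rot":[0,0,0],"grip":120},
    {"xyz":[0.0203,-0.0694,0.12],"rot":[0,0,0],"grip":120},
    {"xyz":[0.0203,-0.0694,0.16],"rot":[0,0,0],"grip":120},
    {"xyz":[0.0203,-0.0694,0.195],"rot":[0,0,0],"grip":120},
    {"xyz":[0.0203,-0.0694,0.218],"rot":[0,0,0],"grip":120},
  ],
)

```text
clock: 34.2
tool_pos: [0.5306, -0.1031, 0.0272]
eef_rot: [0.028, 1.0, -0.001, -0.004]
contact_force: [0.4, -0.7, 0.1]
opening: 0.532
finger_force: 0.0
```

Run:
```python
from h import *
go([.533,-.1008,-.023],87.4)
# platform circle refit: project circle and score edge strength, per view
from scipy.optimize import minimize
th=np.linspace(0,2*np.pi,240,endpoint=False)
for nm,cn,zz,q in (('w4','wrist',.0465,.07),('w10','wrist',.048,.07)):
    C=cam(cn,np.load(f'pics/{nm}.npy'));im=cv2.GaussianBlur(cv2.cvtColor(cv2.imread(f'pics/raw_{nm}.png'),cv2.COLOR_BGR2GRAY).astype(np.float32),(0,0),1)
    gm=np.hypot(cv2.Sobel(im,cv2.CV_32F,1,0),cv2.Sobel(im,cv2.CV_32F,0,1)); gm=np.minimum(gm,60)
    def sc(p):
        uv=proj(C,np.c_[p[0]+q*np.cos(th),p[1]+q*np.sin(th),0*th+zz]).astype(np.float32)
        return -cv2.remap(gm,uv[:,0].reshape(1,-1),uv[:,1].reshape(1,-1),1).mean()
    best=min((sc((x,y)),x,y) for x in np.arange(.385,.425,.001) for y in np.arange(.23,.265,.001));print(nm,best)
```

```text
pos [ 0.5306 -0.1031  0.0272] yaw 86.8 shift [-0.0026  0.0025  0.0501] rot [-0.002 -0.007 -0.01 ] q [ 0.47  0.93 -0.63  1.92  0.94  0.63  0.73] F [ 0.4 -0.7  0.1]
w4 (np.float32(-37.824535), np.float64(0.406), np.float64(0.24800000000000003))
w10 (np.float32(-31.41102), np.float64(0.40700000000000003), np.float64(0.24900000000000003))
```

Emit:
carry_out(
  plan=[
    {"xyz":[-0.0026,0.0025,0.02],"rot":[0,-0.007,-0.01],"grip":120},
    {"xyz":[-0.0026,0.0025,0.038],"rot":[0,-0.007,-0.01],"grip":120},
    {"xyz":[-0.0026,0.0025,0.048],"rot":[0,-0.007,-0.01],"grip":120},
    {"xyz":[-0.0026,0.0025,0.05],"rot":[0,-0.007,-0.01],"grip":120},
    {"xyz":[-0.0026,0.0025,0.05],"rot":[0,-0.007,-0.01],"grip":255},
    {"xyz":[-0.0026,0.0025,0.05],"rot":[0,-0.007,-0.01],"grip":255},
    {"xyz":[-0.0026,0.0025,0.05],"rot":[0,-0.007,-0.01],"grip":255},
    {"xyz":[-0.0026,0.0025,0.05],"rot":[0,-0.007,-0.01],"grip":255},
  ],
)

```text
clock: 34.87
tool_pos: [0.5364, -0.0982, -0.0185]
eef_rot: [0.021, 1.0, -0.0, 0.003]
contact_force: [0.1, -0.6, -0.3]
opening: 0.247
finger_force: 0.0
```

Emit:
carry_out(
  plan=[
    {"xyz":[0,0,0],"rot":[0,0,0],"grip":255},
    {"xyz":[0,0,0],"rot":[0,0,0],"grip":255},
    {"xyz":[0,0,0],"rot":[0,0,0],"grip":255},
    {"xyz":[0,0,0],"rot":[0,0,0],"grip":255},
  ],
  squeeze=55,
)

```text
clock: 35.2
tool_pos: [0.536, -0.0984, -0.0191]
eef_rot: [0.021, 1.0, -0.001, 0.002]
contact_force: [-0.4, -1.8, 4.9]
opening: 0.131
finger_force: 54.9
```

Run:
```python
from h import *
go([.42,-.115,-.012],87.4);print(r.get_state()['opening'],r.get_state()['finger_force'])
```

```text
pos [ 0.536  -0.0984 -0.0191] yaw 87.6 shift [ 0.1152 -0.0214 -0.0076] rot [-0.001  0.005  0.003] q [ 0.42  1.   -0.56  1.93  1.05  0.54  0.64] F [-0.4 -1.8  4.9]
0.13093917825596604 54.91958236321807
```

Emit:
carry_out(
  plan=[
    {"xyz":[0,0,-0.006],"rot":[0,0,0],"grip":255},
    {"xyz":[0.008,-0.002,-0.01],"rot":[0,0.005,0],"grip":255},
    {"xyz":[0.025,-0.005,-0.01],"rot":[0,0.005,0],"grip":255},
    {"xyz":[0.047,-0.009,-0.01],"rot":[0,0.005,0],"grip":255},
    {"xyz":[0.07,-0.013,-0.01],"rot":[0,0.005,0],"grip":255},
    {"xyz":[0.092,-0.017,-0.01],"rot":[0,0.005,0],"grip":255},
    {"xyz":[0.108,-0.02,-0.01],"rot":[0,0.005,0],"grip":255},
    {"xyz":[0.115,-0.021,-0.012],"rot":[0,0.005,0],"grip":255},
  ],
)

```text
clock: 35.87
tool_pos: [0.4153, -0.1144, -0.0078]
eef_rot: [0.021, 1.0, -0.0, -0.003]
contact_force: [-0.2, -0.7, -2.7]
opening: 0.136
finger_force: 54.9
```

Emit:
carry_out(
  plan=[
    {"xyz":[0,0,-0.012],"rot":[0,0,0],"grip":255},
    {"xyz":[0,0,-0.035],"rot":[0,0,0],"grip":255},
    {"xyz":[0,0,-0.06],"rot":[0,0,0],"grip":255},
    {"xyz":[0,0,-0.085],"rot":[0,0,0],"grip":255},
    {"xyz":[0,0,-0.11],"rot":[0,0,0],"grip":255},
    {"xyz":[0,0,-0.135],"rot":[0,0,0],"grip":255},
    {"xyz":[0,0,-0.15],"rot":[0,0,0],"grip":255},
    {"xyz":[0,0,-0.155],"rot":[0,0,0],"grip":255},
  ],
)

```text
clock: 36.53
tool_pos: [0.42, -0.1141, 0.1489]
eef_rot: [0.021, 1.0, -0.0, 0.001]
contact_force: [0.1, -0.2, -3.3]
opening: 0.134
finger_force: 54.9
```

Run:
```python
from h import *
go([.42,0.03,.16],87.4);go([.411,.343,.16],-3);print(r.get_state()['opening'],r.get_state()['finger_force'])
a,c=snap('top','t11');lab=cv2.cvtColor(a,cv2.COLOR_BGR2LAB).astype(int);m=(lab[...,2]>146).astype(np.uint8)
n,l,s,ce=cv2.connectedComponentsWithStats(m)
for i in range(1,n):
    if s[i,4]>40: print(s[i],ce[i],onz(c,ce[i],.16))
```

```text
pos [ 0.42   -0.1141  0.1489] yaw 87.6 shift [ 0.0061  0.1439 -0.0112] rot [-0.001  0.001  0.003] q [ 0.63  0.63 -0.73  2.16  0.73  0.63  0.89] F [ 0.1 -0.2 -3.3]
pos [ 0.42   -0.1141  0.1489] yaw 87.6 shift [ 0.0282  0.4563 -0.0114] rot [-0.002  0.001 -1.56 ] q [ 0.63  0.63 -0.73  2.16  0.73  0.63  0.89] F [ 0.1 -0.2 -3.3]
0.13448483091216162 54.92800422012806
[331 117  18  16  81] [338.2099 125.9877] [ 0.7332 -0.3689  0.16  ]
[ 388  124   42   62 1145] [406.0672 152.4105] [ 0.6406 -0.5782  0.16  ]
[ 283  174   81   23 1148] [320.331  184.4756] [ 0.5471 -0.2984  0.16  ]
[250 180  11  11  66] [254.9848 185.2424] [ 0.5518 -0.101   0.16  ]
[200 208  14  14 116] [206.7672 214.6207] [0.4674 0.0456 0.16  ]
[191 231  13  13 109] [197.0183 237.2202] [0.401  0.0755 0.16  ]
[ 282  274  230  110 9022] [386.6021 334.5154] [ 0.0952 -0.4656  0.16  ]
[ 122  289  166   95 6768] [169.8508 328.5139] [0.1392 0.1587 0.16  ]
```

Emit:
carry_out(
  plan=[
    {"xyz":[0,0.01,-0.004],"rot":[0,0,0],"grip":255},
    {"xyz":[0,0.03,-0.008],"rot":[0,0,0.03],"grip":255},
    {"xyz":[0,0.055,-0.01],"rot":[0,0,0.1],"grip":255},
    {"xyz":[0,0.08,-0.01],"rot":[0,0,0.2],"grip":255},
    {"xyz":[0,0.105,-0.01],"rot":[0,0,0.3],"grip":255},
    {"xyz":[0,0.13,-0.01],"rot":[0,0,0.4],"grip":255},
    {"xyz":[0,0.15,-0.01],"rot":[0,0,0.48],"grip":255},
    {"xyz":[0,0.16,-0.01],"rot":[0,0,0.52],"grip":255},
  ],
)

```text
clock: 37.25
tool_pos: [0.4258, 0.05, 0.1562]
eef_rot: [0.277, 0.961, 0.001, -0.001]
contact_force: [1.0, -1.0, -1.7]
opening: 0.134
finger_force: 54.9
```

Run:
```python
from h import *
go2([.43,.20,.16],27.4,0);go2([.4117,.3435,.16],-2.4,0);s=r.get_state();print(s['q'].round(2),s['finger_force'])
```

```text
pos [0.4258 0.05   0.1562] shift [ 0.0762  0.1293 -0.0035] rot [-0.    -0.003  0.532] zaxis [-0.002  0.002 -1.   ]
pos [0.4258 0.05   0.1562] shift [ 0.168   0.2411 -0.0032] rot [-0.001 -0.003  1.052] zaxis [-0.002  0.002 -1.   ]
[ 0.15  0.57 -0.57  2.17  0.58  0.56  0.16] 54.92144023999572
```

Emit:
carry_out(
  plan=[
    {"xyz":[0.006,0.01,-0.003],"rot":[0,0,0.03],"grip":255},
    {"xyz":[0.018,0.03,-0.003],"rot":[0,0,0.11],"grip":255},
    {"xyz":[0.031,0.052,-0.003],"rot":[0,0,0.2],"grip":255},
    {"xyz":[0.044,0.074,-0.003],"rot":[0,0,0.29],"grip":255},
    {"xyz":[0.057,0.096,-0.003],"rot":[0,0,0.38],"grip":255},
    {"xyz":[0.068,0.115,-0.003],"rot":[0,0,0.46],"grip":255},
    {"xyz":[0.074,0.126,-0.003],"rot":[0,0,0.51],"grip":255},
    {"xyz":[0.076,0.129,-0.003],"rot":[0,0,0.532],"grip":255},
  ],
)

```text
clock: 37.92
tool_pos: [0.4299, 0.1995, 0.159]
eef_rot: [0.519, 0.855, 0.0, -0.001]
contact_force: [-0.2, -0.8, -2.7]
opening: 0.133
finger_force: 54.9
```

Run:
```python
from h import *
go2([.4117,.3435,.16],-2.4,0);s=r.get_state();print(s['q'].round(2),s['finger_force'],s['contact_force'])
```

```text
pos [0.4299 0.1995 0.159 ] shift [ 0.1361  0.0504 -0.0007] rot [-0.001 -0.002  0.522] zaxis [-0.002  0.002 -1.   ]
[-0.27  0.58 -0.4   2.05  0.39  0.59 -0.47] 54.92481507360935 [-0.2322 -0.7787 -2.6975]
```

Emit:
carry_out(
  plan=[
    {"xyz":[0.01,0.004,-0.001],"rot":[0,0,0.04],"grip":255},
    {"xyz":[0.03,0.011,-0.001],"rot":[0,0,0.12],"grip":255},
    {"xyz":[0.054,0.02,-0.001],"rot":[0,0,0.21],"grip":255},
    {"xyz":[0.078,0.029,-0.001],"rot":[0,0,0.3],"grip":255},
    {"xyz":[0.102,0.038,-0.001],"rot":[0,0,0.39],"grip":255},
    {"xyz":[0.122,0.045,-0.001],"rot":[0,0,0.47],"grip":255},
    {"xyz":[0.133,0.049,-0.001],"rot":[0,0,0.51],"grip":255},
    {"xyz":[0.136,0.0504,-0.001],"rot":[0,0,0.522],"grip":255},
  ],
)

```text
clock: 38.58
tool_pos: [0.4118, 0.3418, 0.16]
eef_rot: [0.722, 0.692, -0.001, -0.001]
contact_force: [0.3, -0.3, -2.0]
opening: 0.133
finger_force: 54.9
```

Run:
```python
from h import *
go2([.4117,.3435,.05],-2.4,0);s=r.get_state();print(s['q'].round(2),s['finger_force'],s['contact_force'])
a,c=snap('top','t12');T=tool();print('pan pred',T[:3,3]-.0967*T[:3,0]-.0026*T[:3,1])
# fit pan rim circle in top & scene views
th=np.linspace(0,2*np.pi,240,endpoint=False)
b,cs=snap('scene','s12')
for nm,im0,C in (('top',a,c),('scene',b,cs)):
    im=cv2.GaussianBlur(cv2.cvtColor(im0,cv2.COLOR_BGR2GRAY).astype(np.float32),(0,0),.8)
    gm=np.minimum(np.hypot(cv2.Sobel(im,cv2.CV_32F,1,0),cv2.Sobel(im,cv2.CV_32F,0,1)),60)
    z=T[2,3]+.0191+.038
    def sc(p):
        uv=proj(C,np.c_[p[0]+.065*np.cos(th),p[1]+.065*np.sin(th),0*th+z]).astype(np.float32)
        return -cv2.remap(gm,uv[:,0].reshape(1,-1),uv[:,1].reshape(1,-1),1).mean()
    print(nm,z,min((sc((x,y)),x,y) for x in np.arange(.38,.435,.001) for y in np.arange(.22,.275,.001)))
```

```text
pos [0.4118 0.3418 0.16  ] shift [0.0017 0.     0.11  ] rot [-0.002 -0.    -0.   ] zaxis [-0.002  0.    -1.   ]
[-0.64  0.63 -0.23  1.88  0.22  0.66 -1.04] 54.929405730217695 [ 0.2705 -0.3322 -2.0426]
pan pred [0.4056 0.2442 0.1601]
top 0.21713984943610587 (np.float32(-59.485184), np.float64(0.40700000000000003), np.float64(0.24400000000000002))
scene 0.21713984943610587 (np.float32(-56.270256), np.float64(0.40700000000000003), np.float64(0.23500000000000001))
```

Run:
```python
from h import *
th=np.linspace(0,2*np.pi,240,endpoint=False)
for nm,n in (('tt','top'),('t9','top'),('s8','scene'),('w10','wrist')):
    C=cam(n,np.load('pics/w10.npy'));im=cv2.GaussianBlur(cv2.cvtColor(cv2.imread(f'pics/raw_{nm}.png'),cv2.COLOR_BGR2GRAY).astype(np.float32),(0,0),.8)
    gm=np.minimum(np.hypot(cv2.Sobel(im,cv2.CV_32F,1,0),cv2.Sobel(im,cv2.CV_32F,0,1)),60)
    for z,q in ((.048,.07),(.03,.075)):
        def sc(p):
            uv=proj(C,np.c_[p[0]+q*np.cos(th),p[1]+q*np.sin(th),0*th+z]).astype(np.float32)
            return -cv2.remap(gm,uv[:,0].reshape(1,-1),uv[:,1].reshape(1,-1),1).mean()
        print(nm,z,min((sc((x,y)),x,y) for x in np.arange(.38,.435,.001) for y in np.arange(.22,.275,.001)))
```

```text
tt 0.048 (np.float32(-29.912273), np.float64(0.399), np.float64(0.24600000000000002))
tt 0.03 (np.float32(-32.225376), np.float64(0.404), np.float64(0.256))
t9 0.048 (np.float32(-30.023962), np.float64(0.4), np.float64(0.24700000000000003))
t9 0.03 (np.float32(-32.623856), np.float64(0.404), np.float64(0.257))
s8 0.048 (np.float32(-54.160984), np.float64(0.405), np.float64(0.24600000000000002))
s8 0.03 (np.float32(-47.451748), np.float64(0.41600000000000004), np.float64(0.267))
w10 0.048 (np.float32(-32.79182), np.float64(0.40700000000000003), np.float64(0.24800000000000003))
w10 0.03 (np.float32(-32.051277), np.float64(0.402), np.float64(0.259))
```

Emit:
carry_out(
  plan=[
    {"xyz":[0.001,-0.002,0.01],"rot":[0,0,0],"grip":255},
    {"xyz":[0.002,-0.002,0.03],"rot":[0,0,0],"grip":255},
    {"xyz":[0.002,-0.002,0.05],"rot":[0,0,0],"grip":255},
    {"xyz":[0.002,-0.002,0.07],"rot":[0,0,0],"grip":255},
    {"xyz":[0.002,-0.002,0.09],"rot":[0,0,0],"grip":255},
    {"xyz":[0.002,-0.002,0.105],"rot":[0,0,0],"grip":255},
    {"xyz":[0.002,-0.002,0.112],"rot":[0,0,0],"grip":255},
    {"xyz":[0.002,-0.002,0.115],"rot":[0,0,0],"grip":255},
  ],
)

```text
clock: 39.35
tool_pos: [0.4112, 0.3391, 0.0447]
eef_rot: [0.723, 0.691, -0.002, 0.0]
contact_force: [0.8, 0.0, -2.3]
opening: 0.132
finger_force: 54.9
```

Emit:
carry_out(
  plan=[
    {"xyz":[0,0,0.004],"rot":[0,0,0],"grip":255},
    {"xyz":[0,0,0.008],"rot":[0,0,0],"grip":255},
    {"xyz":[0,0,0.012],"rot":[0,0,0],"grip":255},
    {"xyz":[0,0,0.014],"rot":[0,0,0],"grip":255},
    {"xyz":[0,0,0.014],"rot":[0,0,0],"grip":255},
  ],
)

```text
clock: 39.77
tool_pos: [0.4114, 0.3414, 0.0319]
eef_rot: [0.723, 0.691, -0.0, -0.0]
contact_force: [-1.1, -0.3, -1.7]
opening: 0.136
finger_force: 54.9
```

Emit:
carry_out(
  plan=[
    {"xyz":[0,0,0.003],"rot":[0,0,0],"grip":255},
    {"xyz":[0,0,0.006],"rot":[0,0,0],"grip":255},
    {"xyz":[0,0,0.008],"rot":[0,0,0],"grip":255},
    {"xyz":[0,0,0.008],"rot":[0,0,0],"grip":255},
  ],
)

```text
clock: 40.1
tool_pos: [0.4115, 0.3419, 0.0238]
eef_rot: [0.723, 0.691, -0.0, -0.0]
contact_force: [0.2, 0.9, 0.6]
opening: 0.132
finger_force: 54.9
```

```bash
cat > fit.py <<'E'
from h import *
th=np.linspace(0,2*np.pi,240,endpoint=False)
def fit(z=.081):
    for n in('top','scene'):
        a,C=snap(n,n+'_fit');im=cv2.GaussianBlur(cv2.cvtColor(a,cv2.COLOR_BGR2GRAY).astype(np.float32),(0,0),.8)
        gm=np.minimum(np.hypot(cv2.Sobel(im,cv2.CV_32F,1,0),cv2.Sobel(im,cv2.CV_32F,0,1)),60)
        def sc(p):
            uv=proj(C,np.c_[p[0]+.065*np.cos(th),p[1]+.065*np.sin(th),0*th+z]).astype(np.float32)
            return -cv2.remap(gm,uv[:,0].reshape(1,-1),uv[:,1].reshape(1,-1),1).mean()
        print(n,min((sc((x,y)),x,y) for x in np.arange(.38,.435,.001) for y in np.arange(.22,.275,.001)))
E
python3 -c "
from fit import *
fit();go()"
```

```text
top (np.float32(-48.607445), np.float64(0.406), np.float64(0.24600000000000002))
scene (np.float32(-55.201595), np.float64(0.406), np.float64(0.24000000000000002))
pos [0.4116 0.3419 0.024 ] yaw -2.6 shift [0. 0. 0.] rot [-0.001 -0.    -0.   ] q [-0.7   0.86 -0.13  1.96  0.3   0.34 -1.11] F [0.5 1.8 0.9]
```

Emit:
carry_out(
  plan=[
    {"xyz":[0,0,0],"rot":[0,0,0],"grip":200},
    {"xyz":[0,0,0],"rot":[0,0,0],"grip":180},
    {"xyz":[0,0,0],"rot":[0,0,0],"grip":150},
    {"xyz":[0,0,0],"rot":[0,0,0],"grip":120},
    {"xyz":[0,0,0],"rot":[0,0,0],"grip":120},
    {"xyz":[0,0,0],"rot":[0,0,0],"grip":120},
    {"xyz":[0,0,0],"rot":[0,0,0],"grip":120},
    {"xyz":[0,0,0],"rot":[0,0,0],"grip":120},
  ],
)

```text
clock: 40.87
tool_pos: [0.4114, 0.3414, 0.0239]
eef_rot: [0.723, 0.691, -0.0, -0.0]
contact_force: [0.5, -0.4, 0.9]
opening: 0.532
finger_force: 0.0
```

Emit:
carry_out(
  plan=[
    {"xyz":[0,0,-0.01],"rot":[0,0,0],"grip":120},
    {"xyz":[0,0,-0.03],"rot":[0,0,0],"grip":120},
    {"xyz":[0,0,-0.06],"rot":[0,0,0],"grip":120},
    {"xyz":[0,0,-0.1],"rot":[0,0,0],"grip":120},
    {"xyz":[0.02,0,-0.14],"rot":[0,0,0],"grip":120},
    {"xyz":[0.06,0,-0.16],"rot":[0,0,0],"grip":120},
    {"xyz":[0.1,0,-0.16],"rot":[0,0,0],"grip":120},
    {"xyz":[0.1,0,-0.16],"rot":[0,0,0],"grip":120},
  ],
)

```text
clock: 41.53
tool_pos: [0.4149, 0.4517, 0.1876]
eef_rot: [0.721, 0.693, 0.005, -0.004]
contact_force: [-0.3, 1.2, -1.2]
opening: 0.532
finger_force: 0.0
```

```bash
python3 -c "
from fit import *
fit(.079);go();s=r.get_state();print(s['clock'],s['opening'])
a=cv2.imread('pics/raw_top_fit.png');C=cam('top');lab=cv2.cvtColor(a,cv2.COLOR_BGR2LAB).astype(int)
x,y=proj(C,[.405,.246,.05])[0].astype(int);m=(lab[y-22:y+23,x-24:x+25,2]>146).astype(np.uint8);n,l,st,ce=cv2.connectedComponentsWithStats(m)
for i in range(1,n):
    if st[i,4]>8: print(st[i,4],onz(C,ce[i]+[x-24,y-22],.055))
"
```

```text
top (np.float32(-48.500393), np.float64(0.40700000000000003), np.float64(0.24500000000000002))
scene (np.float32(-58.669765), np.float64(0.406), np.float64(0.24300000000000002))
pos [0.415  0.4436 0.1846] yaw -2.4 shift [0. 0. 0.] rot [-0.001 -0.002 -0.   ] q [-0.76  0.69 -0.23  1.64  0.19  0.84 -1.11] F [ 1.1 -0.5 -0.1]
41.6333 0.5283876852100288
99 [0.4335 0.2628 0.055 ]
113 [0.4163 0.2255 0.055 ]
```

```bash
python3 -c "
from plant import r
print(r.finish_job())"
```

```text
the job is handed in; nothing more can be done
None
```

The job is handed in, verdict not shown: the pan stands about 3 mm off the middle of the scale's platform with both shortbread fingers in it (no third one was seen in the neck), and at my last clear look all three containers stood upright on the tray.

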